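Take the glass samples off the display pegs and rack them all facing one way

TASK

Take every glass sample that hangs on the display stand off its peg (lift its eye clear of the upturned tip while sliding it off) and stand it in a slot of the wooden rack, one to a slot, pushed right down to the slot's floor and upright, with the side that carries the raised jewel facing the rack's tall end board. Any sample may go in any slot; leave the other things on the bench where they are.

Things in the scene. Friction and masses are not known exactly. Their poses are not given: they have to be found in the camera images.
- stand: Fixed wooden display stand: base board 100 x 340 x 12 mm (long along its y), two posts, a crossbar from x = 0 to 18 mm, 116 to 140 mm above the bench. Five pegs stick out of the bar's face (x = 0) along the stand's -x axis at y = -120, -60, 0, 60, 120 mm. Origin: on the bench below the middle of that face, z up
- peg_tip (a point): Top of the middle peg's upturned tip. All five pegs are alike: level steel wire 5 mm thick, axis 133.5 mm above the bench; at 68 to 73 mm from the bar's face the wire turns up into a tip whose top is 147 mm above the bench, 11 mm above the level part's top. They do not bend
- rack: Fixed wooden slotted rack, 68 mm wide (x), 310 mm long (y), 56 mm high, with a taller end board (100 mm high) at its +y end. Five slots open to the top at y = -104, -52, 0, 52, 104 mm, x = 0: each 14 mm wide along y, 56 mm long along x, 50 mm deep, its floor 6 mm above the bench. Origin: centre of the underside, z up
- rack_head (a point): Centre of the top edge of the rack's tall end board (155 mm from the rack's origin along its +y axis, 100 mm above the bench)
- sample1: Framed glass sample, 0.14 kg, 8 mm thick (x), 44 wide (y), 140 tall (z); None if absent. Panel z = 0 to 80 mm; eye 16 mm wide, z = 80 to 106; solid grip tab 32 mm wide, z = 106 to 140. A 22 mm wide jewel at z = 66 stands 13 mm out of the +x face only. Origin: centre of lower edge. Hangs on a peg, 30 mm above the bench, 36 mm from the bar, perhaps 0.15 rad askew, jewel to or from the bar
- sample2: Framed glass sample, 0.14 kg, 8 mm thick (x), 44 wide (y), 140 tall (z); None if absent. Panel z = 0 to 80 mm; eye 16 mm wide, z = 80 to 106; solid grip tab 32 mm wide, z = 106 to 140. A 22 mm wide jewel at z = 66 stands 13 mm out of the +x face only. Origin: centre of lower edge. Hangs on a peg, 30 mm above the bench, 36 mm from the bar, perhaps 0.15 rad askew, jewel to or from the bar
- sample3: Framed glass sample, 0.14 kg, 8 mm thick (x), 44 wide (y), 140 tall (z); None if absent. Panel z = 0 to 80 mm; eye 16 mm wide, z = 80 to 106; solid grip tab 32 mm wide, z = 106 to 140. A 22 mm wide jewel at z = 66 stands 13 mm out of the +x face only. Origin: centre of lower edge. Hangs on a peg, 30 mm above the bench, 36 mm from the bar, perhaps 0.15 rad askew, jewel to or from the bar
- sample4: Framed glass sample, 0.14 kg, 8 mm thick (x), 44 wide (y), 140 tall (z); None if absent. Panel z = 0 to 80 mm; eye 16 mm wide, z = 80 to 106; solid grip tab 32 mm wide, z = 106 to 140. A 22 mm wide jewel at z = 66 stands 13 mm out of the +x face only. Origin: centre of lower edge. Hangs on a peg, 30 mm above the bench, 36 mm from the bar, perhaps 0.15 rad askew, jewel to or from the bar
- sample5: Framed glass sample, 0.14 kg, 8 mm thick (x), 44 wide (y), 140 tall (z); None if absent. Panel z = 0 to 80 mm; eye 16 mm wide, z = 80 to 106; solid grip tab 32 mm wide, z = 106 to 140. A 22 mm wide jewel at z = 66 stands 13 mm out of the +x face only. Origin: centre of lower edge. Hangs on a peg, 30 mm above the bench, 36 mm from the bar, perhaps 0.15 rad askew, jewel to or from the bar
- solder_spool: bystander: spool of 50 mm diameter, 32 mm high. Origin: on its underside
- flux_jar: bystander: small amber jar, 40 mm diameter, 60 mm high. Origin: on its underside
- offcut: bystander: piece of flat green glass 70 x 50 x 6 mm. Origin: on its underside
- whetstone: bystander: grey stone 100 x 40 x 20 mm. Origin: on its underside

How it is judged:
By the outcome, as a careful person would: the job done as asked, in the order asked, and still so for the second after the job is handed in, with the robot touching nothing.
Of sample1, sample2, sample3, sample4, sample5 only 4 to 5 are there at a start; the rules pass over those that are not, and their reading is None.
At some moment in a run one of sample1, sample2, sample3, sample4, sample5 may be knocked a few centimetres aside while the robot is not near it.
It also fails if it takes over 210 s, if anything falls off the work surface, if the arm or the gripper's body presses on something with over 40 N, if the wrist force passes 120 N, or if a joint passes its speed limit or range.

ROBOT

A 7-joint arm with a two-finger parallel gripper is mounted at the origin on the work surface. World frame = base frame: x ahead of the robot, y to its left, z up, the work surface at z = 0. Lengths are in mm, angles in rad, forces in N, time in s.
With the tool pointing down it reaches from about 425 to 925 mm from the base axis. Payload 6.8 kg.
Tool frame: the origin (TCP) lies between the finger pads; the fingertips stand 11 mm ahead of it and the grasp point (between the pads) lies 8 mm behind it; y points along the fingers, z is the direction in which the jaws open and shut, and the axes are right-handed (so a half turn about y gives the same grasp; the last joint's range is limited). The gripper opens to 88 mm and grips with 3 to 60 N. Pads are 20 mm wide; open, the fingers measure 115 mm over their backs; the gripper's body (75 mm by 178 mm) begins 61 mm behind the grasp point.
Start: joints at [1.002, 0.477, 0.022, 1.555, -0.011, 1.109, -0.083], TCP at [300.16, -604.608, 233.664] pointing down, gripper open.
Joint ranges: [-2.96, 2.96], [-0.34, 2.1], [-1.41, 1.46], [0.24, 2.44], [-1.37, 4.51], [0.17, 1.92], [-2.96, 2.96]. Speed limits (rad/s): [2.39, 2.39, 3.14, 3.14, 3.14, 3.14, 3.14].

INTERFACE

Orientations are given as a unit quaternion [x, y, z, w].
In Python, from rig import manip gives the robot as it stands.
- The arm moves only by the shell command python3 -m handwheel 'ROWS'. ROWS is JSON, a list of rows, each a list of 5 numbers: the finger opening in m, from 0 to 0.0878, then the shift along the tool's x, y, z in m, then the turn about the tool's y in rad. A call has 1 to 10 rows; each row shifts and turns the pose as measured when the row begins, along the tool's axes as they then stand; what a row does not reach is not made up. A row lasts 1/8 s, in which the tool goes at most 62.5 mm and 10.7 degrees, less where a joint would pass 70% of its speed; a pose out of reach is approached as far as the arm can. A call is refused whole if a number of a shift passes 0.0625 or a number of a turn 0.188, either way. A call with a gripper value outside its range is refused whole. The fingers move at their own pace and stop on an object; the grip force is fixed at half the most. Time passes only in rows, so rows that do not move let the fingers close. It gives the time, the measured TCP pose, the force and the opening at its end, in the units of the state.
- manip.read_state(): the state, without advancing time (a new reading comes with each control period).
- manip.camera(name): name is "scene" or "top" or "wrist"; returns the picture (420x560x3 uint8, blue, green, red); there is no depth.
- manip.get_calibration(name): a dict with "mtx" (3x3 intrinsics, pixels), "R" (3x3) and "t" (3): a world point X has camera coordinates R X + t; the wrist camera has in their place "T_tool_cam" (4x4, takes a point from camera to tool coordinates, whose origin is the TCP and whose axes are the tool frame's). Camera axes: x right, y down, z forward; pixel columns grow to the right and rows downward; lengths in mm; the calibration is good to about 2 mm. The wrist camera is an equidistant fisheye: a pixel r from the principal point sees the ray r / f radians off the axis. A picture is of the moment at which its call begins: read the wrist's pose just before it. get_calibration takes no time and is no camera call.
- manip.close_job(): hands the job in, once; it reports no verdict.
Trained networks look in the newest picture that a camera, given by its name, has taken for a name from the list of things; names that differ only in an ending like _2 or _b are one class to them, and where a whole thing is asked for, a point or a joint stands for the part that bears it (a point fixed in the world has none). Each returns a list of dicts, best first, with "conf" (0 to 1); they miss things now and then, are a little off and sometimes report something else, mostly with a low value. They report only what shows in the picture. A call takes as long as a camera call.
- manip.cut_out(camera, target): "mask" (420x560 bool, what is visible of it).
- manip.pinpoint(camera, target): "centre" ([x, y, z] in mm, in world coordinates, good to about 4 mm: a listed point, or the origin of a listed thing).
The state is a dict: "clock": time; "q": joint angles; "qvel": joint speeds; "tau": joint torques, N m; "tool_pos": TCP position; "ee_rot": TCP orientation; "ft_force": force on the tool from outside, world axes, zero at the start; "moment": the same for the moment, N m; "finger_gap": finger opening in mm.
Only numpy, scipy, OpenCV 4.12 (cv2) and the standard library are available. Lean on these libraries where they do the work, as an engineer would, in place of code of your own. Each camera call takes 0.05 s, during which the arm holds its last target.

## Working session

There is one attempt and no reset: what is moved stays moved. The work goes in short steps, Python scripts to look and compute and a shell command to move; the robot and the scene stay as the last step left them, time stands still between calls to the robot, and variables do not carry over. Pictures are saved under pics/ and viewed, and the job is handed in when it is done.

```bash
ls; mkdir -p pics; python3 - <<'E'
from rig import manip
import cv2, numpy as np
print(manip.read_state())
for n in ["scene","top","wrist"]:
    im=manip.camera(n); cv2.imwrite(f"pics/{n}0.png",im)
    c=manip.get_calibration(n); print(n,{k:np.round(v,3).tolist() for k,v in c.items()})
E
```

```text
pics
{'clock': 0.0, 'q': array([ 1.00187689,  0.47780294,  0.02234448,  1.55644388, -0.01154964,
        1.10927829, -0.0831051 ]), 'qvel': array([ 0.00097531,  0.00132421, -0.00122617,  0.00013823, -0.00010822,
       -0.00090683,  0.00094665]), 'tau': array([ 2.84928556e-04, -5.82858288e+01,  1.53433084e+00, -2.72605795e+01,
       -5.45186608e-02,  1.69221824e-02,  1.46321113e-04]), 'tool_pos': array([ 299.90105117, -604.07227314,  232.68306887]), 'ee_rot': array([-0.16166031,  0.68903361, -0.68780742,  0.16130587]), 'ft_force': array([-0.31372731,  0.08181485,  0.25038483]), 'moment': array([-0.02282375,  0.02184982,  0.02504209]), 'finger_gap': 87.96902599579538}
scene {'mtx': [[387.277, 0.0, 280.88], [0.0, 387.277, 208.8], [0.0, 0.0, 1.0]], 'R': [[-0.627, 0.778, 0.021], [0.532, 0.449, -0.718], [-0.568, -0.439, -0.696]], 't': [350.122, -210.121, 1354.907]}
top {'mtx': [[498.538, 0.0, 282.519], [0.0, 498.538, 207.438], [0.0, 0.0, 1.0]], 'R': [[-0.014, -1.0, -0.01], [-0.983, 0.016, -0.184], [0.184, 0.007, -0.983]], 't': [36.018, 581.214, 1144.652]}
wrist {'mtx': [[325.192, 0.0, 281.375], [0.0, 325.192, 207.274], [0.0, 0.0, 1.0]], 'T_tool_cam': [[0.0, 0.963, 0.268, -74.011], [0.001, -0.268, 0.963, -149.483], [1.0, 0.0, -0.001, 1.221], [0.0, 0.0, 0.0, 1.0]]}
```

View pics/scene0.png

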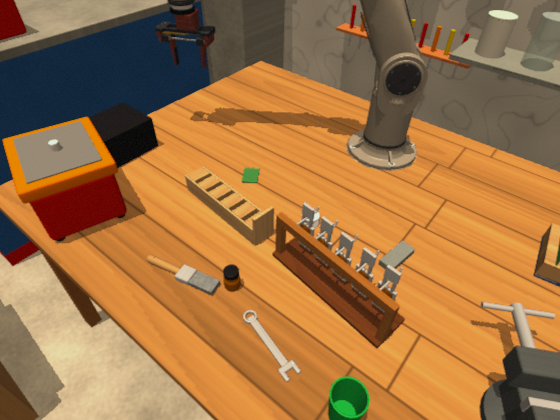

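View pics/top0.png

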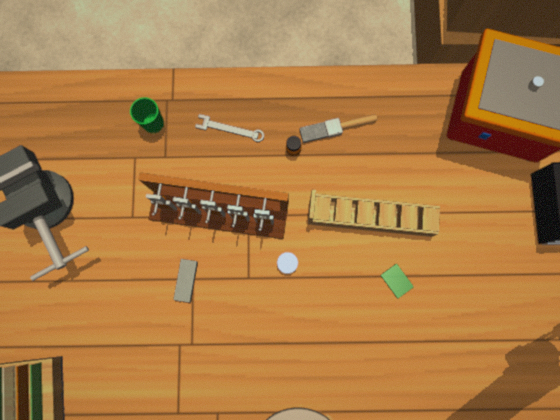

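View pics/wrist0.png

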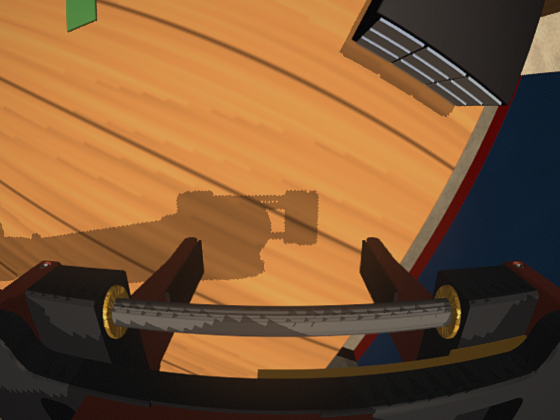

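```bash
python3 - <<'E'
from rig import manip
import numpy as np
for n in ["scene","top"]:
    for t in ["stand","peg_tip","rack","rack_head","sample1","solder_spool","flux_jar","offcut","whetstone"]:
        print(n,t,[(np.round(d['centre'],1).tolist(),round(d['conf'],2)) for d in manip.pinpoint(n,t)])
from scipy.spatial.transform import Rotation as R
print(R.from_quat(manip.read_state()['ee_rot']).as_matrix().round(3))
E
```

```text
scene stand [([609.8, 186.0, -4.3], 0.67)]
scene peg_tip []
scene rack [([565.3, -199.8, 1.8], 0.81)]
scene rack_head [([579.3, -45.1, 101.7], 0.82)]
scene sample1 [([564.7, 132.0, 29.6], 0.87), ([581.6, 247.7, 30.8], 0.86), ([549.8, 68.7, 31.8], 0.68), ([588.4, 310.7, 28.9], 0.62), ([573.1, 195.0, 25.7], 0.54)]
scene solder_spool [([454.4, 17.8, 2.1], 0.63)]
scene flux_jar [([740.9, -6.9, -1.8], 0.75)]
scene offcut [([743.5, -3.4, -0.1], 0.72), ([410.2, -249.1, 0.6], 0.51), ([607.9, 187.1, -3.2], 0.32)]
scene whetstone [([414.0, 265.2, -0.1], 0.6), ([563.4, 130.8, 30.2], 0.44)]
top stand [([611.0, 186.6, 2.9], 0.89), ([404.9, -250.2, 1.7], 0.15)]
top peg_tip [([531.9, 198.4, 147.8], 0.84), ([582.9, 248.3, 26.5], 0.27)]
top rack [([562.5, -199.8, 1.6], 0.76)]
top rack_head [([581.3, -40.1, 94.3], 0.56)]
top sample1 [([572.2, 188.6, 29.4], 0.75), ([552.5, 73.1, 28.7], 0.72), ([589.8, 310.3, 31.1], 0.61), ([560.5, 127.2, 31.4], 0.58), ([578.8, 246.5, 29.2], 0.47)]
top solder_spool [([453.7, 16.9, 1.3], 0.59)]
top flux_jar [([740.9, -2.6, 0.7], 0.85)]
top offcut [([405.6, -249.4, 0.7], 0.75)]
top whetstone [([413.3, 265.7, -0.8], 0.55)]
[[-0.896  0.     0.445]
 [-0.445 -0.    -0.896]
 [-0.    -1.     0.   ]]
```

The pictures show five samples on the stand: scene (308–390, 215–285), top (157–263, 200–215). The rack lies to the robot's right of the stand with its tall end towards it, and all the bystanders are clear of the working path. The networks agree across both views. I'll write helpers, then bring the wrist camera over the stand.

```bash
cat > h.py <<'E'
from rig import manip
import numpy as np, cv2
from scipy.spatial.transform import Rotation as Rn
def pose():
    s=manip.read_state(); return np.array(s['tool_pos']),Rn.from_quat(s['ee_rot']).as_matrix(),s
def yaw(R): return np.arctan2(R[1,2],R[0,2])   # azimuth of tool z
def plan(xyz,y=None,p=None,R=None):
    p0,R0,s=pose(); p=p0 if p is None else p; R=R0 if R is None else R
    turn=0
    if y is not None:
        d=(y-yaw(R)+np.pi)%(2*np.pi)-np.pi; turn=-d
        R=Rn.from_rotvec([0,0,d]).as_matrix()@R
    d=R.T@(np.array(xyz)-p)
    print("t",round(s['clock'],2),"pos",p.round(1),"yaw",round(yaw(R0),3),"tooly",R0[:,1].round(3),"gap",round(s['finger_gap'],1),"F",np.round(s['ft_force'],1))
    print("  turn(tool y) %.3f  then shift mm x %.1f y %.1f z %.1f"%(turn,*d))
def project(name,X,p=None,R=None):
    X=np.atleast_2d(np.array(X,float)); c=manip.get_calibration(name); K=c['mtx']
    if name!='wrist':
        Y=X@c['R'].T+c['t']; return np.c_[K[0,0]*Y[:,0]/Y[:,2]+K[0,2],K[1,1]*Y[:,1]/Y[:,2]+K[1,2]]
    T=c['T_tool_cam']; t=(X-p)@R; Y=(t-T[:3,3])@T[:3,:3]
    rho=np.hypot(Y[:,0],Y[:,1]); th=np.arctan2(rho,Y[:,2]); r=K[0,0]*th
    return np.c_[K[0,2]+r*Y[:,0]/rho,K[1,2]+r*Y[:,1]/rho]
def ray(name,uv,p=None,R=None):
    c=manip.get_calibration(name); K=c['mtx']; u=(uv[0]-K[0,2])/K[0,0]; v=(uv[1]-K[1,2])/K[1,1]
    if name!='wrist':
        d=c['R'].T@np.array([u,v,1]); o=-c['R'].T@c['t']
    else:
        th=np.hypot(u,v); dc=np.array([np.sin(th)*u/th,np.sin(th)*v/th,np.cos(th)]); T=c['T_tool_cam']
        d=R@(T[:3,:3]@dc); o=p+R@T[:3,3]
    return o,d/np.linalg.norm(d)
def atz(name,uv,z,p=None,R=None):
    o,d=ray(name,uv,p,R); return o+d*(z-o[2])/d[2]
def tri(rays):
    A=0;b=0
    for o,d in rays:
        M=np.eye(3)-np.outer(d,d); A=A+M; b=b+M@o
    x=np.linalg.solve(A,b); return x,[np.linalg.norm(np.cross(x-o,d)) for o,d in rays]
E
python3 - <<'E'
from h import *
plan([520,120,340],-0.158)
E
python3 -m handwheel '[[0.04,0,-0.03,0,-0.16],[0.04,0,-0.03,0,-0.16],[0.04,0,-0.03,0,-0.16],[0.04,0,-0.02,0,-0.16],[0.04,0,0,0,-0.16],[0.04,0,0,0,-0.15]]'
python3 - <<'E'
from h import *
plan([520,120,340],-0.158)
print(pose()[2]['q'].round(3))
E
```

```text
t 1.05 pos [ 300.1 -604.6  233.7] yaw -1.11 tooly [ 0. -0. -1.] gap 88.0 F [ 0.8 -0.1 -0.6]
  turn(tool y) -0.952  then shift mm x -750.2 y -106.3 z 103.1
clock: 1.8
tool_pos: [300.1, -604.3, 347.1]
ee_rot: [-0.467, 0.532, -0.531, 0.466]
ft_force: [-0.6, -0.3, 1.3]
finger_gap: 40.0
t 1.8 pos [ 300.1 -604.3  347.1] yaw -0.13 tooly [-0.001  0.    -1.   ] gap 40.0 F [-0.6 -0.3  1.3]
  turn(tool y) 0.028  then shift mm x -749.9 y 7.1 z 103.2
[ 1.13   0.412 -0.163  1.399  0.067  1.337  0.835]
```

```bash
python3 -m handwheel '[[0.04,-0.05,0,0.02,0],[0.04,-0.06,0,0.02,0],[0.04,-0.06,0,0.02,0],[0.04,-0.06,0,0.02,0],[0.04,-0.06,0,0.02,0],[0.04,-0.06,0,0,0],[0.04,-0.06,0,0,0],[0.04,-0.06,0,0,0],[0.04,-0.06,0,0,0],[0.04,-0.06,0,0,0]]'
python3 - <<'E'
from h import *
plan([520,120,340],-0.158)
print(pose()[2]['q'].round(3))
E
```

```text
clock: 3.05
tool_pos: [477.1, -26.0, 346.7]
ee_rot: [0.464, -0.531, 0.535, -0.464]
ft_force: [0.4, 0.3, 0.1]
finger_gap: 40.0
t 3.05 pos [477.1 -26.  346.7] yaw -0.138 tooly [ 0.003 -0.004 -1.   ] gap 40.0 F [0.4 0.3 0.1]
  turn(tool y) 0.020  then shift mm x -150.9 y 6.2 z 19.4
[ 0.457  0.088 -0.567  1.829  0.055  1.236 -0.264]
```

```bash
python3 -m handwheel '[[0.04,-0.05,0,0.01,0.02],[0.04,-0.05,0,0.01,0],[0.04,-0.05,0,0,0],[0.04,0,0,0,0]]'
python3 - <<'E'
from h import *
p,R,s=pose(); im=manip.camera('wrist'); cv2.imwrite('pics/w1.png',im)
np.savez('w1.npz',p=p,R=R)
plan([520,120,340],-0.158); print(s['q'].round(3))
for t in ["peg_tip","sample1","stand"]:
    print(t,[(np.round(d['centre'],1).tolist(),round(d['conf'],2)) for d in manip.pinpoint('wrist',t)])
E
```

```text
clock: 3.55
tool_pos: [519.6, 129.4, 347.6]
ee_rot: [0.46, -0.534, 0.539, -0.462]
ft_force: [0.0, -0.9, -0.1]
finger_gap: 40.0
t 3.6 pos [519.9 126.6 347.4] yaw -0.155 tooly [ 0.006 -0.005 -1.   ] gap 39.9 F [ 0.2 -0.5  0.5]
  turn(tool y) 0.003  then shift mm x 6.5 y 7.4 z 1.1
[ 0.218  0.215 -0.68   1.706  0.147  1.266 -0.646]
peg_tip [([538.5, 194.8, 144.9], 0.55)]
sample1 [([573.8, 190.9, 32.2], 0.88), ([561.4, 132.1, 26.3], 0.88), ([553.0, 71.3, 27.6], 0.83), ([588.4, 311.6, 29.6], 0.78), ([580.3, 251.1, 32.8], 0.67), ([449.7, 15.7, -1.9], 0.42)]
stand [([611.0, 177.6, 1.3], 0.79)]
```

View pics/w1.png

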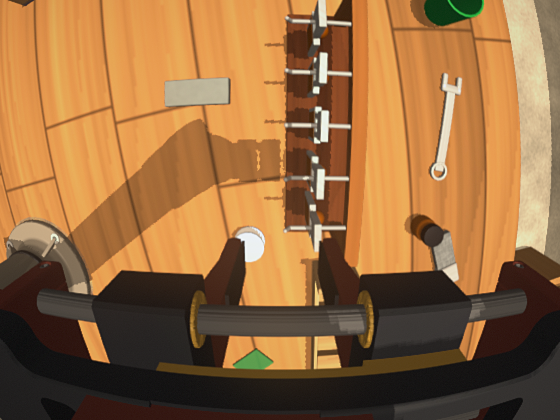

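The wrist view shows five pegs running from the bar (column about 350) to their tips (column about 287), at rows 20, 72, 125, 178 and 228. A sample sits on each peg near column 318. I'll zoom in.

```bash
python3 - <<'E'
import cv2
im=cv2.imread('pics/w1.png'); c=im[0:130,250:400]; cv2.imwrite('pics/w1a.png',cv2.resize(c,None,fx=4.6,fy=4.6,interpolation=cv2.INTER_CUBIC))
c=im[110:260,250:400]; cv2.imwrite('pics/w1b.png',cv2.resize(c,None,fx=4,fy=4,interpolation=cv2.INTER_CUBIC))
im=cv2.imread('pics/scene0.png'); c=im[190:310,280:420]; cv2.imwrite('pics/s0a.png',cv2.resize(c,None,fx=5,fy=5,interpolation=cv2.INTER_CUBIC))
E
```

```text
(no output)
```

View pics/w1a.png

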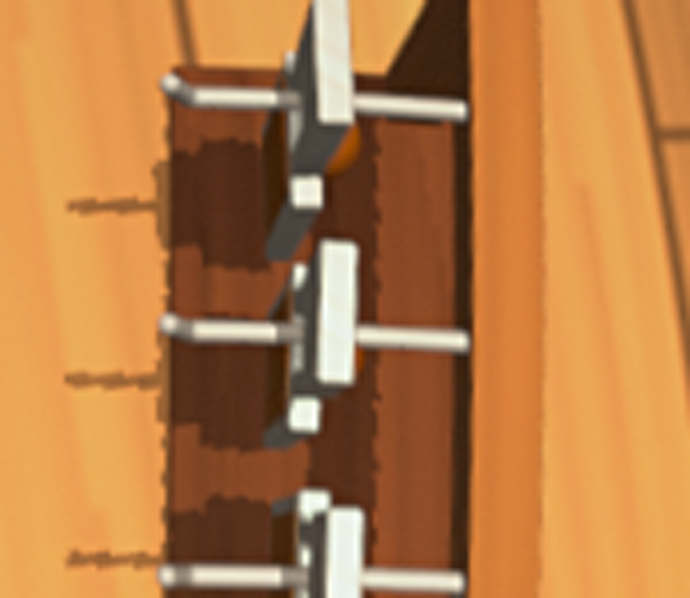

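View pics/w1b.png

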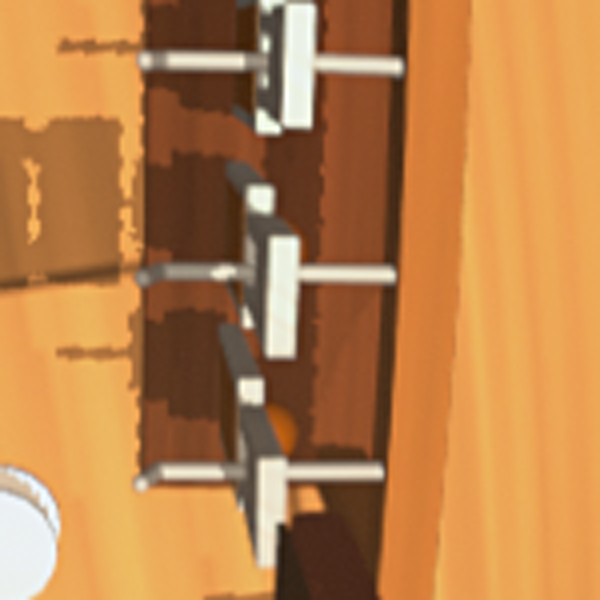

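View pics/s0a.png

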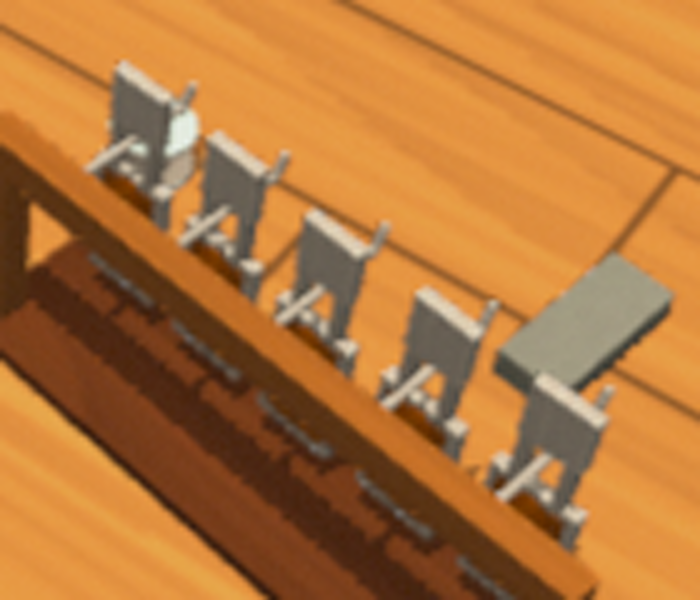

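```bash
cat > a.py <<'E'
from h import *
d=np.load('w1.npz'); p,R=d['p'],d['R']
q={'B':(4.6,0,[(322,240),(357,243),(355,383),(318,380)]),
'C':(4,110,[(287,3),(316,3),(312,128),(281,128)]),
'D':(4,110,[(270,234),(299,236),(295,357),(265,357)]),
'E':(4,110,[(259,458),(286,458),(275,567),(254,567)])}
for k,(s,v0,c) in q.items():
    P=np.array([atz('wrist',(250+(u-s/2+.5)/s,v0+(v-s/2+.5)/s),170,p,R) for u,v in c])
    a=(P[0]+P[1])/2;b=(P[2]+P[3])/2
    print(k,((a+b)/2).round(1),'wid',np.linalg.norm(a-b).round(1),'thk',np.linalg.norm(P[0]-P[1]).round(1),np.linalg.norm(P[2]-P[3]).round(1),'axis yaw',np.round(np.arctan2(*(a-b)[[1,0]])-np.pi/2,3))
# tips and peg roots
tips=[(4.6,0,(168,82)),(4.6,0,(168,322)),(4,110,(147,60)),(4,110,(142,278)),(4,110,(140,484))]
roots=[(4.6,0,(466,109)),(4.6,0,(467,341)),(4,110,(403,67)),(4,110,(394,275)),(4,110,(382,471))]
for (s,v0,c),(s2,v2,c2) in zip(tips,roots):
    T=atz('wrist',(250+(c[0]-s/2+.5)/s,v0+(c[1]-s/2+.5)/s),147,p,R); Q=atz('wrist',(250+(c2[0]-s/2+.5)/s2,v2+(c2[1]-s/2+.5)/s2),133.5,p,R)
    print('tip',T.round(1),'root',Q.round(1), 'len',np.linalg.norm((T-Q)[:2]).round(1),'yaw',np.arctan2(*(Q-T)[[1,0]]).round(3))
E
python3 a.py
```

```text
B [581.9 247.2 170. ] wid 31.6 thk 7.7 8.1 axis yaw -0.174
C [574.5 187.8 170. ] wid 31.7 thk 7.3 7.9 axis yaw -0.178
D [562.4 129.6 170. ] wid 32.1 thk 7.5 7.9 axis yaw -0.162
E [551.7  71.  170. ] wid 31.6 thk 7.3 5.8 axis yaw -0.185
tip [555.1 311.7 147. ] root [627.5 301.1 133.5] len 73.2 yaw -0.145
tip [546.1 252.9 147. ] root [618.  241.6 133.5] len 72.8 yaw -0.156
tip [537.3 194.  147. ] root [608.7 182.2 133.5] len 72.3 yaw -0.164
tip [527.1 135.4 147. ] root [599.  123.1 133.5] len 72.9 yaw -0.169
tip [517.7  76.5 147. ] root [589.5  64.3 133.5] len 72.8 yaw -0.169
```

```bash
python3 - <<'E'
from h import *
d=np.load('w1.npz'); p,R=d['p'],d['R']
im=cv2.imread('pics/w1.png'); big=cv2.resize(im[0:260,240:400],None,fx=4,fy=4,interpolation=cv2.INTER_CUBIC)
S={'A':(590,306.5,-.16),'B':(581.9,247.2,-.174),'C':(574.5,187.8,-.178),'D':(562.4,129.6,-.162),'E':(551.7,71,-.185)}
th=np.linspace(0,2*np.pi,30)
for k,(x,y,a) in S.items():
    for sg,col in((1,(0,255,0)),(-1,(255,0,0))):
      for dep in(17,):
        L=np.c_[sg*dep+0*th,11*np.cos(th),66+11*np.sin(th)]
        W=L@Rn.from_rotvec([0,0,a]).as_matrix().T+[x,y,30]
        u=((project('wrist',W,p,R)-[240,0]+.5)*4-.5).round().astype(int)
        cv2.polylines(big,[u],True,col,1)
cv2.imwrite('pics/w1c.png',big[0:520]);cv2.imwrite('pics/w1d.png',big[420:1020])
E
```

```text
(no output)
```

View pics/w1c.png

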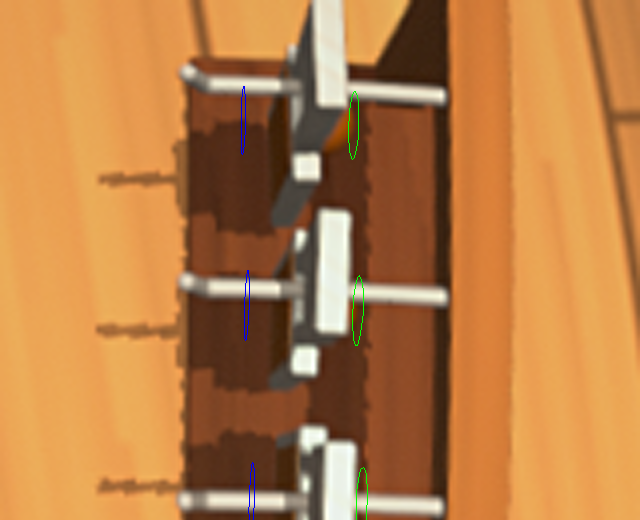

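View pics/w1d.png

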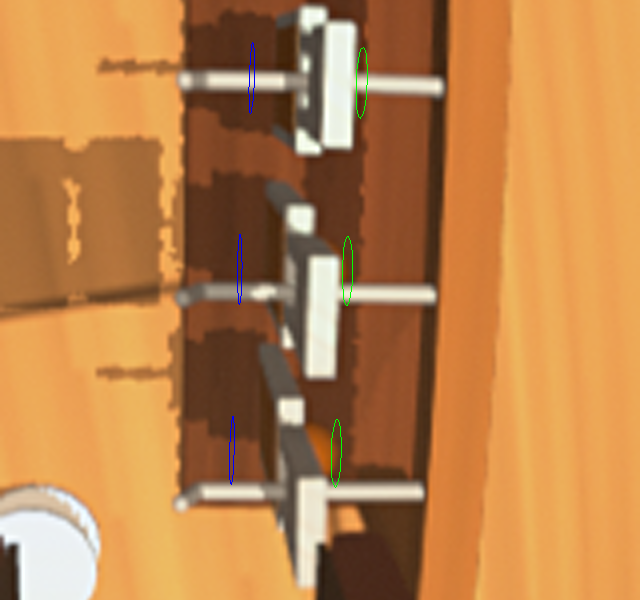

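```bash
python3 -m handwheel '[[0.04,0,0.02,-0.03,0],[0.04,0,0.02,-0.03,0],[0.04,0,0.02,-0.03,0],[0.04,0,0,0,0]]'
python3 - <<'E'
from h import *
p,R,s=pose(); im=manip.camera('wrist'); np.savez('w2.npz',p=p,R=R); cv2.imwrite('pics/w2.png',im)
c=im[0:260,290:490]; cv2.imwrite('pics/w2a.png',cv2.resize(c[:150],None,fx=4,fy=4,interpolation=cv2.INTER_CUBIC)); cv2.imwrite('pics/w2b.png',cv2.resize(c[110:],None,fx=4,fy=4,interpolation=cv2.INTER_CUBIC))
plan([450,130,280],-0.16)
E
```

```text
clock: 4.25
tool_pos: [430.5, 130.3, 285.1]
ee_rot: [0.454, -0.537, 0.546, -0.455]
ft_force: [1.4, 0.2, 1.0]
finger_gap: 39.8
t 4.3 pos [432.3 130.2 286.1] yaw -0.175 tooly [ 0.01  -0.008 -1.   ] gap 39.9 F [ 0.2 -0.6  0.8]
  turn(tool y) -0.015  then shift mm x -2.6 y 6.3 z 17.4
```

View pics/w2a.png

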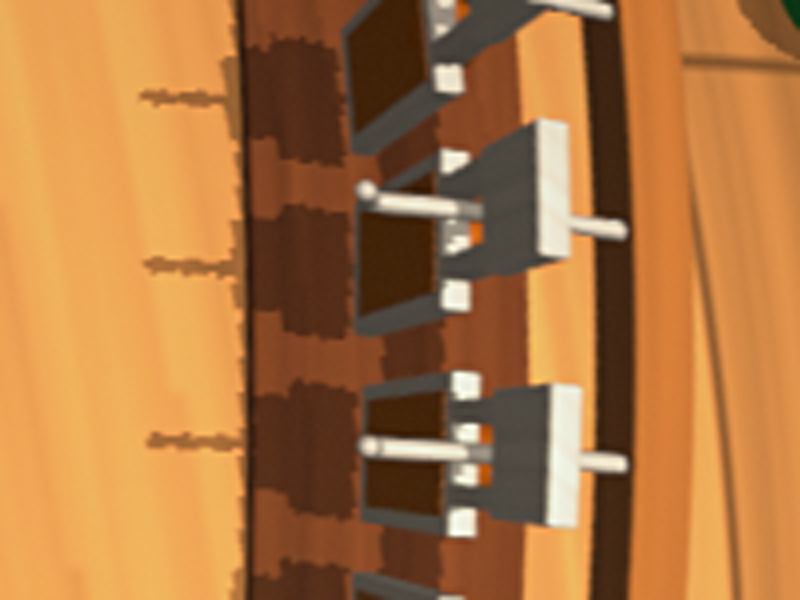

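View pics/w2b.png

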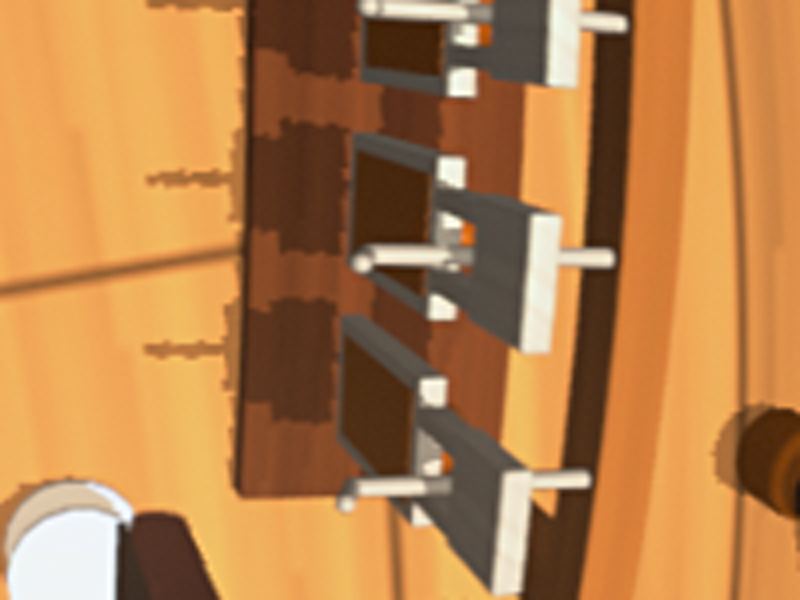

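All five jewels face the bar: the robot side shows plain panel backs, with orange visible only through the eyes (for example at w2a (480, 455)). I'll measure the rack next with the wrist camera in the placing orientation.

```bash
python3 -m handwheel '[[0.04,0.03,0,0.02,0],[0.04,0.05,0,0.02,0],[0.04,0.05,0,0.02,0],[0.04,0.05,0,0.02,-0.1],[0.04,0.05,0,0.02,-0.1],[0.04,0,0,0,-0.18],[0.04,0,0,0,-0.18],[0.04,0,0,0,-0.18],[0.04,0,0,0,-0.18],[0.04,0,0,0,-0.18]]'
python3 -m handwheel '[[0.04,0,0,0,-0.18],[0.04,0,0,0,-0.18],[0.04,0,0,0,-0.1],[0.04,0,0,0,0]]'
python3 - <<'E'
from h import *
plan([555,-200,300],1.47);print(pose()[2]['q'].round(2))
E
```

```text
clock: 5.55
tool_pos: [509.3, -138.2, 299.0]
ee_rot: [0.672, -0.21, 0.233, -0.671]
ft_force: [-0.1, 0.4, -1.0]
finger_gap: 40.4
clock: 6.05
tool_pos: [512.9, -146.2, 302.3]
ee_rot: [0.708, -0.047, 0.074, -0.7]
ft_force: [-0.5, -0.4, 0.2]
finger_gap: 40.0
t 6.05 pos [ 512.9 -146.2  302.3] yaw 1.399 tooly [ 0.037 -0.015 -0.999] gap 40.0 F [-0.5 -0.4  0.2]
  turn(tool y) -0.071  then shift mm x 47.2 y 4.6 z -49.3
[ 0.73  0.22 -0.66  1.8   0.16  1.13  1.41]
```

```bash
python3 -m handwheel '[[0.04,0.01,0,-0.01,-0.03],[0.04,0.01,0,-0.01,-0.03],[0.04,0.01,0,-0.01,-0.01],[0.04,0.01,0,-0.01,0],[0.04,0.005,0,-0.01,0],[0.04,0,0,0,0]]'
python3 - <<'E'
from h import *
p,R,s=pose(); im=manip.camera('wrist'); np.savez('w3.npz',p=p,R=R); cv2.imwrite('pics/w3.png',im)
plan([555,-200,300],1.47);print(pose()[2]['q'].round(2))
for t in ["rack_head","rack"]:
    print(t,[(np.round(d['centre'],1).tolist(),round(d['conf'],2)) for d in manip.pinpoint('wrist',t)])
E
```

```text
clock: 6.8
tool_pos: [554.2, -208.1, 305.7]
ee_rot: [0.711, -0.025, 0.053, -0.701]
ft_force: [-1.2, 0.9, -0.3]
finger_gap: 40.0
t 6.85 pos [ 554.1 -207.3  305.8] yaw 1.461 tooly [ 0.039 -0.015 -0.999] gap 39.9 F [ 0.2 -0.4  0.4]
  turn(tool y) -0.009  then shift mm x -0.1 y 5.7 z 7.4
[ 0.75  0.32 -0.63  1.67  0.21  1.17  1.53]
rack_head [([580.3, -41.8, 102.7], 0.86)]
rack [([564.8, -199.1, 0.3], 0.77)]
```

View pics/w3.png

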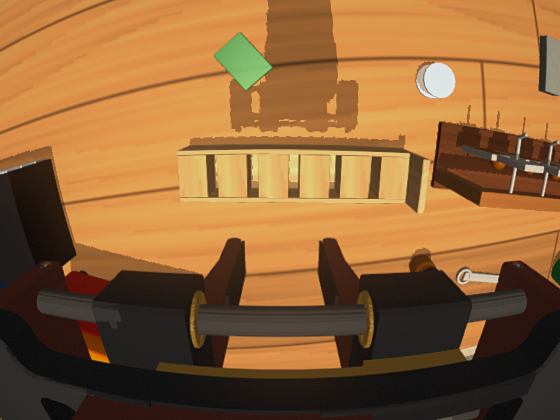

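```bash
python3 - <<'E'
import cv2
im=cv2.imread('pics/w3.png'); c=im[135:220,170:310]; cv2.imwrite('pics/w3a.png',cv2.resize(c,None,fx=5.5,fy=5.5,interpolation=cv2.INTER_CUBIC))
c=im[135:220,300:440]; cv2.imwrite('pics/w3b.png',cv2.resize(c,None,fx=5.5,fy=5.5,interpolation=cv2.INTER_CUBIC))
E
```

```text
(no output)
```

View pics/w3a.png

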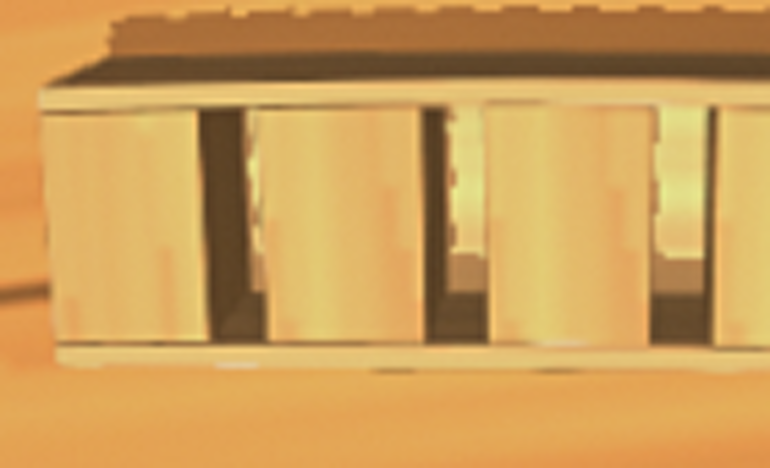

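View pics/w3b.png

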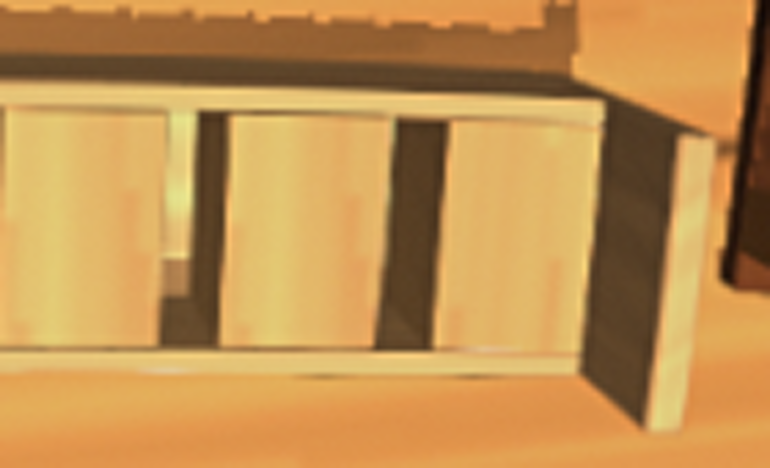

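```bash
cat > rk.py <<'E'
from h import *
from scipy.optimize import least_squares
d=np.load('w3.npz'); p,R=d['p'],d['R']
a=[(200,108),(210,342),(255,108),(268,342),(420,107),(427,342),(486,107),(488,342),(656,107),(650,342),(716,107),(711,342)]
b=[(167,110),(160,346),(230,112),(219,346),(395,118),(376,349),(449,120),(433,349)]
px=np.array([(170+(u-2.25)/5.5,135+(v-2.25)/5.5) for u,v in a]+[(300+(u-2.25)/5.5,135+(v-2.25)/5.5) for u,v in b])
M=np.array([(x,y0+e,0) for y0 in(-104,-52,0,52,104) for e in(-7,7) for x in(-28,28)],float)
def W(q): return M@Rn.from_rotvec([0,0,q[3]]).as_matrix().T+[q[0],q[1],q[2]]
f=lambda q:(project('wrist',W(q),p,R)-px).ravel()
s=least_squares(f,[564,-200,56,-.1],loss='soft_l1'); print('free z',s.x.round(3),'rms px',np.sqrt(np.mean(f(s.x)**2)).round(2))
g=lambda q:f([q[0],q[1],56,q[2]])
s=least_squares(g,[564,-200,-.1],loss='soft_l1'); print('z56',s.x.round(3),np.sqrt(np.mean(g(s.x)**2)).round(2))
x,y,t=s.x
for y0 in(-104,-52,0,52,104): print(y0,(x-y0*np.sin(t)).round(1),(y+y0*np.cos(t)).round(1))
print('head', x-155*np.sin(t),y+155*np.cos(t))
np.save('rack.npy',s.x)
E
python3 rk.py
```

```text
free z [ 5.64232e+02 -1.96630e+02  5.36740e+01 -1.16000e-01] rms px 0.31
z56 [ 5.63750e+02 -1.96641e+02 -1.16000e-01] 0.4
-104 551.7 -299.9
-52 557.7 -248.3
0 563.7 -196.6
52 569.8 -145.0
104 575.8 -93.3
head 581.7134006316224 -42.685247288256306
```

```bash
python3 -m handwheel '[[0.04,0,0,0,0.1],[0.04,0,0,0,0.1],[0.04,0,0,0,0.1],[0.04,0,0,0,0.1],[0.04,0,0,0,0.1]]'
python3 - <<'E'
from h import *
plan([505,80,250],-.185)
E
python3 -m handwheel '[[0.04,0,0,0,0.18],[0.04,0,0,0,0.18],[0.04,0,0,0,0.18],[0.04,0,0,0,0.18],[0.04,0,0,0,0.18],[0.04,0,0,0,0.18],[0.04,0,0,0,0.05]]'
python3 - <<'E'
from h import *
plan([505,80,250],-.185); print(pose()[2]['q'].round(2))
E
```

```text
clock: 7.58
tool_pos: [553.0, -202.9, 306.7]
ee_rot: [0.674, -0.201, 0.231, -0.672]
ft_force: [0.1, -0.5, 0.2]
finger_gap: 40.2
t 7.58 pos [ 553.  -202.9  306.7] yaw 0.951 tooly [ 0.039 -0.015 -0.999] gap 40.2 F [ 0.1 -0.5  0.2]
  turn(tool y) 1.136  then shift mm x -271.3 y 44.6 z -99.8
clock: 8.45
tool_pos: [551.5, -197.5, 308.0]
ee_rot: [0.437, -0.537, 0.563, -0.452]
ft_force: [-0.2, -0.7, 0.1]
finger_gap: 40.1
t 8.45 pos [ 551.5 -197.5  308. ] yaw -0.212 tooly [ 0.04  -0.015 -0.999] gap 40.1 F [-0.2 -0.7  0.1]
  turn(tool y) -0.027  then shift mm x -264.6 y 52.3 z -99.2
[ 0.53  0.27 -0.37  1.7   0.11  1.15 -0.07]
```

```bash
python3 -m handwheel '[[0.04,-0.05,0,0,0],[0.04,-0.06,0,0,0],[0.04,-0.05,0,-0.03,0],[0.04,-0.05,0,-0.03,0]]'
python3 - <<'E'
from h import *
plan([505,80,250],-.185); print(pose()[2]['q'].round(2))
E
python3 -m handwheel '[[0.04,-0.02,0.01,-0.01,0],[0.04,-0.02,0.01,-0.01,0],[0.04,0,0.01,-0.01,0]]'
python3 - <<'E'
from h import *
plan([505,80,250],-.185); print(pose()[2]['q'].round(2))
E
```

```text
clock: 8.95
tool_pos: [537.3, 23.3, 304.2]
ee_rot: [0.434, -0.538, 0.565, -0.45]
ft_force: [0.2, -0.3, -0.5]
finger_gap: 39.8
t 8.95 pos [537.3  23.3 304.2] yaw -0.22 tooly [ 0.041 -0.016 -0.999] gap 39.8 F [ 0.2 -0.3 -0.5]
  turn(tool y) -0.035  then shift mm x -50.2 y 52.0 z -44.5
[ 0.25  0.2  -0.49  1.8   0.13  1.13 -0.5 ]
clock: 9.32
tool_pos: [515.0, 77.0, 273.7]
ee_rot: [0.436, -0.535, 0.563, -0.454]
ft_force: [0.1, -0.4, 0.4]
finger_gap: 40.2
t 9.32 pos [515.   77.  273.7] yaw -0.208 tooly [ 0.045 -0.015 -0.999] gap 40.2 F [ 0.1 -0.4  0.4]
  turn(tool y) -0.023  then shift mm x -1.2 y 23.2 z -11.4
[ 0.18  0.2  -0.53  1.87  0.15  1.06 -0.62]
```

```bash
python3 -m handwheel '[[0.04,0,-0.05,0.05,0],[0.04,0,-0.05,0.05,0],[0.04,0,0,0,0]]'
python3 - <<'E'
from h import *
plan([505,80,250],-.185); print(pose()[2]['q'].round(2))
E
python3 -m handwheel '[[0.04,0,0,-0.02,0],[0.04,0,0,-0.02,0],[0.04,0,0,-0.02,0],[0.04,0,0,-0.02,0],[0.04,0,0,-0.02,0],[0.04,0,0,0,0]]'
python3 - <<'E'
from h import *
plan([505,80,250],-.185); print(pose()[2]['q'].round(2))
E
```

```text
clock: 9.7
tool_pos: [596.7, 54.6, 366.6]
ee_rot: [0.443, -0.537, 0.561, -0.449]
ft_force: [-0.3, 0.5, 0.3]
finger_gap: 40.0
t 9.7 pos [596.7  54.6 366.6] yaw -0.206 tooly [ 0.028 -0.022 -0.999] gap 40.0 F [-0.3  0.5  0.3]
  turn(tool y) -0.021  then shift mm x -9.9 y 113.4 z -98.4
[ 0.18  0.28 -0.5   1.56  0.17  1.31 -0.54]
clock: 10.45
tool_pos: [480.9, 74.3, 355.6]
ee_rot: [0.448, -0.538, 0.559, -0.444]
ft_force: [0.3, -0.3, 0.3]
finger_gap: 40.0
t 10.45 pos [480.9  74.3 355.6] yaw -0.205 tooly [ 0.015 -0.028 -1.   ] gap 40.0 F [ 0.3 -0.3  0.3]
  turn(tool y) -0.020  then shift mm x -12.6 y 105.8 z 20.5
[ 0.2   0.09 -0.54  1.8   0.08  1.25 -0.56]
```

```bash
python3 -m handwheel '[[0.04,0,0,0,0],[0.04,0,0,0,0],[0.04,0,0,0,0],[0.04,0,0,0,0],[0.04,0,0,0,0],[0.04,0,0,0,0],[0.04,0,0,0,0],[0.04,0,0,0,0]]'
python3 - <<'E'
from h import *
plan([505,80,250],-.185); print(pose()[2]['q'].round(3))
E
python3 -m handwheel '[[0.04,0,0.03,0,0],[0.04,0,0.03,0,0],[0.04,0,0.03,0,0],[0.04,0,0.015,0,0],[0.04,0,0,0,0]]'
python3 - <<'E'
from h import *
plan([505,80,250],-.185); print(pose()[2]['q'].round(3))
E
```

```text
clock: 11.45
tool_pos: [481.0, 73.4, 354.2]
ee_rot: [0.449, -0.538, 0.559, -0.443]
ft_force: [0.3, -0.2, 0.3]
finger_gap: 39.9
t 11.45 pos [481.   73.4 354.2] yaw -0.206 tooly [ 0.013 -0.028 -1.   ] gap 39.9 F [ 0.3 -0.2  0.3]
  turn(tool y) -0.021  then shift mm x -13.5 y 104.3 z 20.4
[ 0.202  0.094 -0.535  1.805  0.083  1.254 -0.563]
clock: 12.08
tool_pos: [483.6, 70.7, 247.8]
ee_rot: [0.448, -0.538, 0.56, -0.444]
ft_force: [-1.0, -0.0, 0.1]
finger_gap: 39.8
t 12.07 pos [483.6  70.7 247.8] yaw -0.206 tooly [ 0.016 -0.027 -0.999] gap 39.8 F [-1.  -0.   0.1]
  turn(tool y) -0.021  then shift mm x -13.0 y -2.1 z 19.3
[ 0.183  0.19  -0.534  1.952  0.149  1.025 -0.626]
```

```bash
python3 - <<'E'
from h import *
plan([551.7,71,225],-.18)
E
python3 -m handwheel '[[0.026,-0.005,0,0.025,-0.026],[0.026,-0.005,0.005,0.025,0],[0.026,-0.003,0.01,0.018,0],[0.026,0,0,0,0]]'
python3 - <<'E'
from h import *
p,R,s=pose(); im=manip.camera('wrist'); np.savez('w4.npz',p=p,R=R); cv2.imwrite('pics/w4.png',im)
plan([551.7,71,200],-.18)
E
```

```text
t 12.07 pos [483.6  70.7 247.8] yaw -0.206 tooly [ 0.016 -0.027 -0.999] gap 39.8 F [-1.  -0.   0.1]
  turn(tool y) -0.026  then shift mm x -13.1 y 23.9 z 66.4
clock: 12.58
tool_pos: [557.8, 71.0, 239.0]
ee_rot: [0.453, -0.53, 0.555, -0.453]
ft_force: [-0.7, 0.1, -0.3]
finger_gap: 25.9
t 12.62 pos [557.4  71.2 239.5] yaw -0.179 tooly [ 0.024 -0.027 -0.999] gap 26.3 F [-0.  -0.4  0.6]
  turn(tool y) 0.001  then shift mm x 0.4 y 39.3 z -6.6
```

View pics/w4.png

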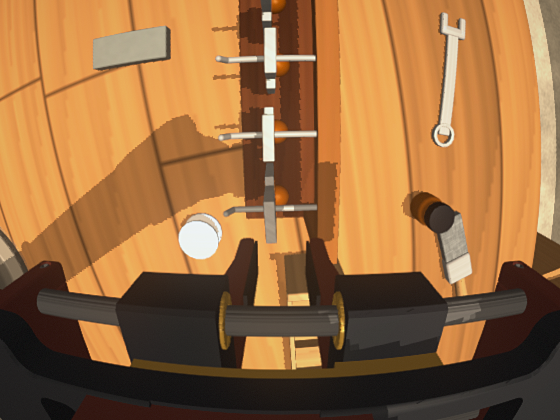

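```bash
cat > zoom.py <<'E'
import sys,cv2
f,o,x0,y0,x1,y1,s=sys.argv[1:]; s=float(s)
im=cv2.imread('pics/'+f); cv2.imwrite('pics/'+o,cv2.resize(im[int(y0):int(y1),int(x0):int(x1)],None,fx=s,fy=s,interpolation=cv2.INTER_CUBIC))
E
python3 zoom.py w4.png w4a.png 215 80 335 260 3.3; python3 - <<'E'
from h import *
d=np.load('w4.npz'); p,R=d['p'],d['R']
# predicted tab corners for E, D
for k,(x,y,a) in {'D':(562.4,129.6,-.162),'E':(551.7,71,-.185)}.items():
    L=np.array([(-4,16,0),(4,16,0),(4,-16,0),(-4,-16,0)])@Rn.from_rotvec([0,0,a]).as_matrix().T+[x,y,170]
    print(k,project('wrist',L,p,R).round(1).tolist(), ((project('wrist',L,p,R)-[215,80])*3.3).round().tolist())
E
```

```text
D [[261.2, 114.6], [273.3, 114.3], [274.4, 161.9], [262.5, 162.2]] [[152.0, 114.0], [193.0, 113.0], [196.0, 270.0], [157.0, 271.0]]
E [[262.7, 201.5], [274.2, 201.5], [274.3, 244.0], [263.2, 244.1]] [[157.0, 401.0], [195.0, 401.0], [196.0, 541.0], [159.0, 541.0]]
```

View pics/w4a.png

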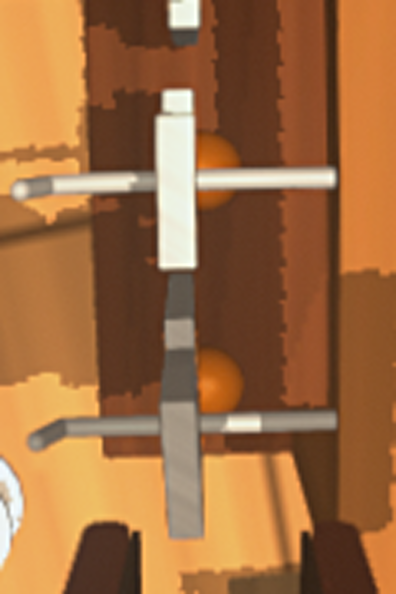

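```bash
cat > tab.py <<'E'
from h import *
import sys
# usage: tab.py npz x0 y0 scale z  u,v u,v u,v u,v (zoom px: TL TR BR BL)
f,x0,y0,s,z=sys.argv[1],*map(float,sys.argv[2:6]); c=[tuple(map(float,a.split(','))) for a in sys.argv[6:10]]
d=np.load(f); p,R=d['p'],d['R']
P=np.array([atz('wrist',(x0+(u-s/2+.5)/s,y0+(v-s/2+.5)/s),z,p,R) for u,v in c])
a=(P[0]+P[1])/2;b=(P[2]+P[3])/2; m=(a+b)/2
print('centre',m.round(1),'wid',np.linalg.norm(a-b).round(1),'thk',np.linalg.norm(P[0]-P[1]).round(1),np.linalg.norm(P[2]-P[3]).round(1),'yaw',np.round(np.arctan2(*(a-b)[[1,0]])-np.pi/2,3))
E
python3 tab.py w4.npz 215 80 3.3 170 162,403 199,403 203,538 168,538
python3 tab.py w4.npz 215 80 3.3 170 156,114 194,114 197,269 159,269
```

```text
centre [552.8  71.2 170. ] wid 30.7 thk 7.8 7.7 yaw -0.156
centre [562.7 129.9 170. ] wid 31.6 thk 7.6 7.7 yaw -0.167
```

```bash
python3 - <<'E'
from h import *
plan([552.8,71.2,200],-.17)
E
python3 -m handwheel '[[0.026,0,0.02,-0.005,0],[0.026,0,0.02,0,0],[0.026,0,0,0,0]]'
python3 - <<'E'
from h import *
plan([552.8,71.2,153],-.17)
E
```

```text
t 12.62 pos [557.4  71.2 239.5] yaw -0.179 tooly [ 0.024 -0.027 -0.999] gap 26.3 F [-0.  -0.4  0.6]
  turn(tool y) -0.009  then shift mm x -0.0 y 39.3 z -5.6
clock: 13.0
tool_pos: [552.7, 71.8, 202.2]
ee_rot: [0.452, -0.529, 0.556, -0.455]
ft_force: [-0.1, -0.5, -0.5]
finger_gap: 25.8
t 13.0 pos [552.7  71.8 202.2] yaw -0.179 tooly [ 0.028 -0.027 -0.999] gap 25.8 F [-0.1 -0.5 -0.5]
  turn(tool y) -0.009  then shift mm x -0.5 y 49.2 z -1.5
```

```bash
python3 -m handwheel '[[0.026,0,0.02,-0.001,0],[0.026,0,0.02,-0.001,0],[0.026,0,0.008,0,0],[0.026,0,0,0,0]]'
python3 - <<'E'
from h import *
plan([552.8,71.2,153],-.17)
E
python3 -m handwheel '[[0,0,0,0,0],[0,0,0,0,0],[0,0,0,0,0],[0,0,0,0,0],[0,0,0,0,0]]'
python3 - <<'E'
from h import *
plan([552.8,71.2,153],-.17)
E
```

```text
clock: 13.5
tool_pos: [553.9, 71.9, 159.3]
ee_rot: [0.449, -0.527, 0.558, -0.457]
ft_force: [-0.2, -0.8, 0.4]
finger_gap: 26.0
t 13.5 pos [553.9  71.9 159.3] yaw -0.178 tooly [ 0.036 -0.026 -0.999] gap 26.0 F [-0.2 -0.8  0.4]
  turn(tool y) -0.008  then shift mm x 0.7 y 6.3 z -1.2
clock: 14.12
tool_pos: [554.7, 72.2, 161.4]
ee_rot: [0.449, -0.527, 0.558, -0.458]
ft_force: [-1.1, -0.2, -1.5]
finger_gap: 7.6
t 14.12 pos [554.7  72.2 161.4] yaw -0.178 tooly [ 0.039 -0.026 -0.999] gap 7.6 F [-1.1 -0.2 -1.5]
  turn(tool y) -0.008  then shift mm x 1.1 y 8.4 z -2.1
```

```bash
python3 -m handwheel '[[0,0,-0.008,0,0],[0,0,-0.007,0,0],[0,0,0,0,0]]'
python3 - <<'E'
from h import *
p,R,s=pose(); im=manip.camera('wrist'); np.savez('w5.npz',p=p,R=R); cv2.imwrite('pics/w5.png',im)
cv2.imwrite('pics/s5.png',manip.camera('scene'))
plan([554.7-60*.987,72.2+60*.159,177.5])
E
python3 zoom.py w5.png w5a.png 180 120 380 300 3.3;python3 zoom.py s5.png s5a.png 270 180 420 290 4
```

```text
clock: 14.5
tool_pos: [554.2, 72.7, 177.6]
ee_rot: [0.449, -0.527, 0.558, -0.458]
ft_force: [-0.9, 0.3, -1.6]
finger_gap: 7.7
t 14.6 pos [553.8  72.5 177. ] yaw -0.178 tooly [ 0.038 -0.026 -0.999] gap 7.8 F [ 0.8  0.1 -1.3]
  turn(tool y) 0.000  then shift mm x 1.3 y -2.9 z -59.0
```

View pics/w5a.png

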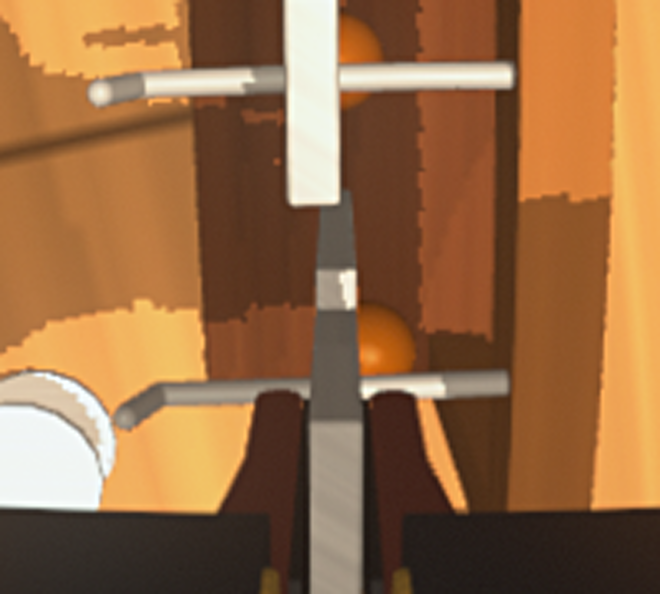

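View pics/s5a.png

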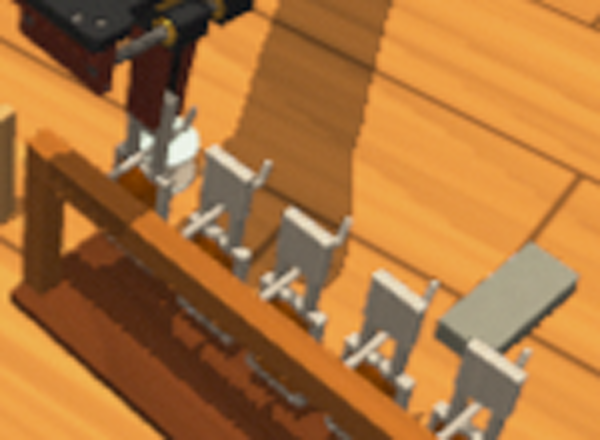

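```bash
python3 -m handwheel '[[0,0,-0.0005,-0.01,0],[0,0,-0.0005,-0.01,0],[0,0,0,0,0]]'
python3 - <<'E'
from h import *
plan([554.7-60*.987,72.2+60*.159,177.5])
E
```

```text
clock: 14.98
tool_pos: [531.8, 76.3, 176.6]
ee_rot: [0.449, -0.527, 0.558, -0.457]
ft_force: [-0.3, 0.4, -2.3]
finger_gap: 7.8
t 14.97 pos [531.8  76.3 176.6] yaw -0.178 tooly [ 0.036 -0.026 -0.999] gap 7.8 F [-0.3  0.4 -2.3]
  turn(tool y) 0.000  then shift mm x 1.2 y -2.4 z -36.6
```

```bash
python3 -m handwheel '[[0,0,-0.001,-0.01,0],[0,0,-0.001,-0.015,0],[0,0,-0.001,-0.015,0],[0,0,0,0,0]]'
python3 - <<'E'
from h import *
plan([500,0,300])
E
```

```text
clock: 15.48
tool_pos: [488.9, 84.1, 178.0]
ee_rot: [0.45, -0.527, 0.558, -0.457]
ft_force: [0.5, 0.7, -0.8]
finger_gap: 8.0
t 15.47 pos [488.9  84.1 178. ] yaw -0.177 tooly [ 0.036 -0.026 -0.999] gap 8.0 F [ 0.5  0.7 -0.8]
  turn(tool y) 0.000  then shift mm x 83.2 y -119.2 z 30.6
```

```bash
python3 -m handwheel '[[0,0,-0.03,0,0],[0,0.01,-0.04,0,0],[0,0.03,-0.04,0.01,0],[0,0.05,0,0.01,0],[0,0.06,0,0.01,0],[0,0.06,0,0.01,0],[0,0.05,0,0,0],[0,0.03,0,0,0],[0,0,0,0,0]]'
python3 - <<'E'
from h import *
plan([551.7,-299.9,290],1.455)
E
```

```text
clock: 16.6
tool_pos: [475.0, -215.1, 301.3]
ee_rot: [0.449, -0.524, 0.559, -0.459]
ft_force: [0.0, 0.3, -1.3]
finger_gap: 7.8
t 16.6 pos [ 475.  -215.1  301.3] yaw -0.175 tooly [ 0.043 -0.029 -0.999] gap 7.8 F [ 0.   0.3 -1.3]
  turn(tool y) -1.630  then shift mm x 85.8 y 9.4 z -75.8
```

```bash
python3 -m handwheel '[[0,0,0,0,-0.17],[0,0,0,0,-0.17],[0,0,0,0,-0.17],[0,0,0,0,-0.17],[0,0,0,0,-0.17],[0,0,0,0,-0.17],[0,0,0,0,-0.17],[0,0,0,0,-0.17],[0,0,0,0,-0.15],[0,0,0,0,-0.05]]'
python3 - <<'E'
from h import *
plan([551.7,-299.9,290],1.455)
E
```

```text
clock: 17.85
tool_pos: [479.7, -200.1, 301.6]
ee_rot: [0.713, -0.024, 0.058, -0.698]
ft_force: [0.0, -0.0, -1.1]
finger_gap: 7.5
t 17.85 pos [ 479.7 -200.1  301.6] yaw 1.455 tooly [ 0.046 -0.024 -0.999] gap 7.5 F [ 0.  -0.  -1.1]
  turn(tool y) -0.000  then shift mm x 82.3 y 17.3 z -90.6
```

```bash
python3 -m handwheel '[[0,0.02,0,-0.02,0],[0,0.02,0.004,-0.025,0],[0,0.02,0.004,-0.025,0],[0,0.02,0.004,-0.018,0],[0,0,0,0,0]]'
python3 - <<'E'
from h import *
p,R,s=pose(); im=manip.camera('wrist'); np.savez('w6.npz',p=p,R=R); cv2.imwrite('pics/w6.png',im)
plan([551.7,-299.9,220],1.455)
E
```

```text
clock: 18.48
tool_pos: [555.1, -290.6, 295.5]
ee_rot: [0.713, -0.019, 0.054, -0.699]
ft_force: [-0.1, 0.1, -1.3]
finger_gap: 8.0
t 18.52 pos [ 554.7 -289.4  295.7] yaw 1.468 tooly [ 0.048 -0.021 -0.999] gap 7.8 F [ 0.2  0.3 -0.5]
  turn(tool y) 0.013  then shift mm x -5.6 y 75.7 z -9.6
```

View pics/w6.png

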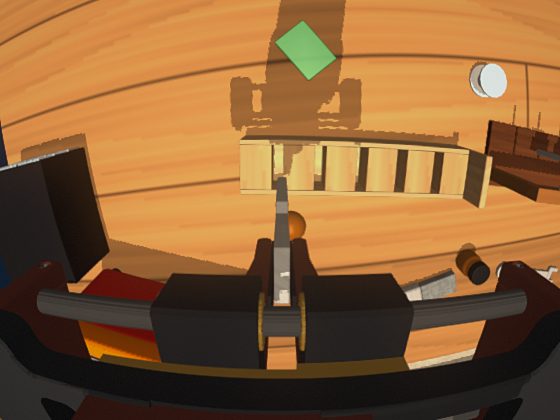

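```bash
python3 -m handwheel '[[0,-0.005,0.015,-0.004,0.013],[0,-0.005,0.015,-0.003,0],[0,0,0.015,0,0],[0,0,0.01,0,0],[0,0,0,0,0]]'
python3 - <<'E'
from h import *
p,R,s=pose(); im=manip.camera('wrist'); np.savez('w7.npz',p=p,R=R); cv2.imwrite('pics/w7.png',im)
plan([551.7-5,-297.5,200],1.455)
# predicted bottom edges of sample and slot
x,y,t=np.load('rack.npy'); Rk=Rn.from_rotvec([0,0,t]).as_matrix()
M=np.array([(a,-104+b,56) for a,b in((-28,-7),(28,-7),(28,7),(-28,7))],float)@Rk.T+[x,y,0]
print('slot px',project('wrist',M,p,R).round(1).tolist())
L=np.array([(a,131,b) for a,b in((-22,-4),(-22,4))],float)@R.T+p
print('sample bottom near edge px',project('wrist',L,p,R).round(1).tolist(), L.round(1).tolist())
E
python3 zoom.py w7.png w7a.png 210 110 350 290 3.3
```

```text
clock: 19.15
tool_pos: [544.4, -293.3, 236.0]
ee_rot: [0.712, -0.023, 0.057, -0.7]
ft_force: [-0.4, -0.5, -1.1]
finger_gap: 7.8
t 19.2 pos [ 544.7 -293.3  236.6] yaw 1.457 tooly [ 0.047 -0.02  -0.999] gap 7.7 F [ 0.5  0.5 -1.2]
  turn(tool y) 0.002  then shift mm x 0.7 y 36.7 z -3.4
slot px [[271.7, 162.0], [272.1, 214.1], [285.2, 214.2], [285.5, 162.1]]
sample bottom near edge px [[277.3, 176.7], [286.4, 176.7]] [[528.1, -297.3, 104.1], [529.0, -289.4, 104.0]]
```

View pics/w7a.png

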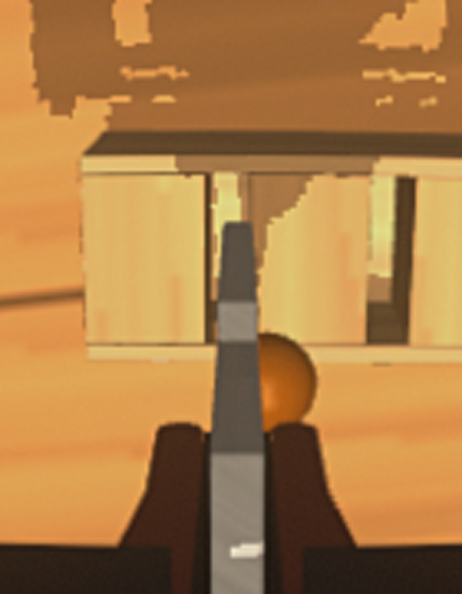

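```bash
python3 -m handwheel '[[0,0,0.01,-0.002,0],[0,0,0.01,-0.002,0],[0,0,0.01,0,0],[0,0,0.005,0,0],[0,0,0,0,0]]'
python3 - <<'E'
from h import *
p,R,s=pose(); im=manip.camera('wrist'); np.savez('w8.npz',p=p,R=R); cv2.imwrite('pics/w8.png',im)
plan([547,-297.5,160],1.455)
E
python3 zoom.py w8.png w8a.png 210 110 350 290 3.3
```

```text
clock: 19.82
tool_pos: [546.7, -298.6, 199.8]
ee_rot: [0.712, -0.023, 0.058, -0.7]
ft_force: [-0.2, -0.4, -1.4]
finger_gap: 7.7
t 19.88 pos [ 546.8 -298.7  200.1] yaw 1.457 tooly [ 0.049 -0.021 -0.999] gap 7.5 F [ 0.5  1.5 -1.5]
  turn(tool y) 0.002  then shift mm x -2.0 y 40.0 z 1.8
```

View pics/w8a.png

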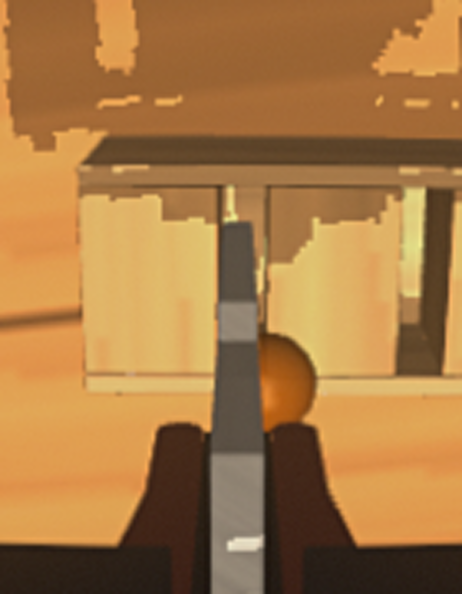

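```bash
python3 -m handwheel '[[0,0,0.003,0.002,0],[0,-0.0005,0.01,0,0],[0,-0.0005,0.01,0,0],[0,-0.0005,0.01,0,0],[0,0,0,0,0]]'
python3 - <<'E'
from h import *
plan([547,-297.5,137.5],1.455)
E
```

```text
clock: 20.5
tool_pos: [547.3, -297.0, 164.9]
ee_rot: [0.712, -0.022, 0.058, -0.699]
ft_force: [-0.1, -0.2, -1.2]
finger_gap: 7.8
t 20.5 pos [ 547.3 -297.   164.9] yaw 1.457 tooly [ 0.049 -0.021 -0.999] gap 7.8 F [-0.1 -0.2 -1.2]
  turn(tool y) 0.002  then shift mm x -1.6 y 27.3 z -0.2
```

```bash
python3 -m handwheel '[[0,-0.0005,0.01,0,0],[0,-0.0005,0.008,0,0],[0,0,0.005,0,0],[0,0,0.002,0,0],[0,0,0,0,0]]'
python3 - <<'E'
from h import *
plan([547,-297.5,137.5],1.455)
E
```

```text
clock: 21.12
tool_pos: [547.8, -297.6, 138.3]
ee_rot: [0.712, -0.022, 0.058, -0.699]
ft_force: [-0.0, 0.1, 0.2]
finger_gap: 7.8
t 21.12 pos [ 547.8 -297.6  138.3] yaw 1.457 tooly [ 0.049 -0.021 -0.999] gap 7.8 F [-0.   0.1  0.2]
  turn(tool y) 0.002  then shift mm x -0.8 y 0.7 z -0.0
```

```bash
python3 -m handwheel '[[0,0,0.002,0,0],[0,0,0,0,0]]'
python3 -m handwheel '[[0.026,0,0,0,0],[0.026,0,0,0,0],[0.026,0,0,0,0],[0.026,0,-0.01,0,0],[0.026,0,-0.03,0,0],[0.026,0,-0.04,0,0],[0.026,0,-0.04,0,0],[0.026,0,0,0,0]]'
python3 - <<'E'
from h import *
p,R,s=pose(); im=manip.camera('wrist'); np.savez('w9.npz',p=p,R=R); cv2.imwrite('pics/w9.png',im)
plan([520,130,300],-.17)
print([(np.round(d['centre'],1).tolist(),round(d['conf'],2)) for d in manip.pinpoint('wrist','sample1')])
E
```

```text
clock: 21.38
tool_pos: [549.2, -298.0, 138.0]
ee_rot: [0.712, -0.021, 0.059, -0.699]
ft_force: [0.3, 0.2, -1.0]
finger_gap: 7.6
clock: 22.38
tool_pos: [543.2, -295.1, 264.2]
ee_rot: [0.713, -0.02, 0.06, -0.699]
ft_force: [1.0, -0.0, -0.4]
finger_gap: 25.9
t 22.43 pos [ 542.2 -294.9  262.2] yaw 1.457 tooly [ 0.051 -0.021 -0.998] gap 26.0 F [ 0.  -0.3 -0.4]
  turn(tool y) 1.627  then shift mm x -412.5 y -58.5 z -94.3
[([553.3, -301.5, 6.5], 0.76)]
```

View pics/w9.png

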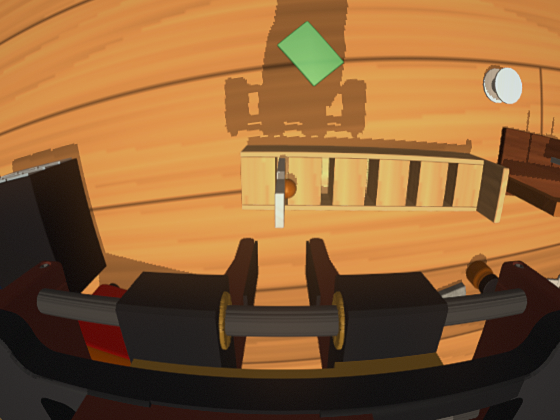

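```bash
python3 -m handwheel '[[0.026,0,-0.02,0,0.163],[0.026,0,-0.02,0,0.163],[0.026,0,0,0,0.163],[0.026,0,0,0,0.163],[0.026,0,0,0,0.163],[0.026,0,0,0,0.163],[0.026,0,0,0,0.163],[0.026,0,0,0,0.163],[0.026,0,0,0,0.163],[0.026,0,0,0,0.15]]'
python3 - <<'E'
from h import *
plan([562.5,129.8,280],-.167)
E
```

```text
clock: 23.72
tool_pos: [531.2, -291.2, 283.6]
ee_rot: [0.44, -0.543, 0.557, -0.448]
ft_force: [0.0, -0.4, -0.4]
finger_gap: 26.3
t 23.73 pos [ 531.2 -291.2  283.6] yaw -0.212 tooly [ 0.021 -0.007 -1.   ] gap 26.3 F [ 0.  -0.4 -0.4]
  turn(tool y) -0.045  then shift mm x -420.3 y 1.7 z -39.2
```

```bash
python3 -m handwheel '[[0.026,-0.03,0,0,-0.045],[0.026,-0.055,0,-0.005,0],[0.026,-0.055,0,-0.005,0],[0.026,-0.055,0,-0.005,0],[0.026,-0.055,0,-0.005,0],[0.026,-0.055,0,-0.005,0],[0.026,-0.05,0,-0.005,0],[0.026,-0.02,0,0,0],[0.026,0,0,0,0]]'
python3 - <<'E'
from h import *
plan([562.5,129.8,245],-.167)
E
```

```text
clock: 24.85
tool_pos: [553.3, 110.2, 272.3]
ee_rot: [0.468, -0.528, 0.531, -0.469]
ft_force: [0.1, -0.3, 0.1]
finger_gap: 26.3
t 24.85 pos [553.3 110.2 272.3] yaw -0.123 tooly [ 0.005 -0.002 -1.   ] gap 26.3 F [ 0.1 -0.3  0.1]
  turn(tool y) 0.044  then shift mm x -20.9 y 27.3 z 5.7
```

Tilt is now near zero. I'll line up over sample D and look.

```bash
python3 -m handwheel '[[0.026,-0.01,0.01,0.003,0.044],[0.026,-0.01,0.01,0.003,0],[0.026,0,0.006,0,0],[0.026,0,0,0,0]]'
python3 - <<'E'
from h import *
p,R,s=pose(); im=manip.camera('wrist'); np.savez('w10.npz',p=p,R=R); cv2.imwrite('pics/w10.png',im)
plan([562.5,129.8,153],-.167)
for k,(x,y,a) in {'C':(574.5,187.8,-.17),'D':(562.7,129.9,-.167)}.items():
    L=np.array([(-4,16,0),(4,16,0),(4,-16,0),(-4,-16,0)])@Rn.from_rotvec([0,0,a]).as_matrix().T+[x,y,170]
    print(k, ((project('wrist',L,p,R)-[215,60])*3.3).round().tolist())
E
python3 zoom.py w10.png w10a.png 215 60 335 240 3.3
```

```text
clock: 25.35
tool_pos: [560.9, 127.2, 243.6]
ee_rot: [0.458, -0.538, 0.541, -0.457]
ft_force: [0.2, -0.3, 0.3]
finger_gap: 25.8
t 25.4 pos [561.  127.3 243.9] yaw -0.163 tooly [ 0.002 -0.004 -1.   ] gap 25.9 F [-0.6 -0.8 -0.3]
  turn(tool y) 0.004  then shift mm x -3.1 y 90.9 z 0.8
C [[211.0, 168.0], [250.0, 169.0], [249.0, 322.0], [210.0, 322.0]]
D [[201.0, 448.0], [238.0, 448.0], [237.0, 588.0], [201.0, 588.0]]
```

View pics/w10a.png

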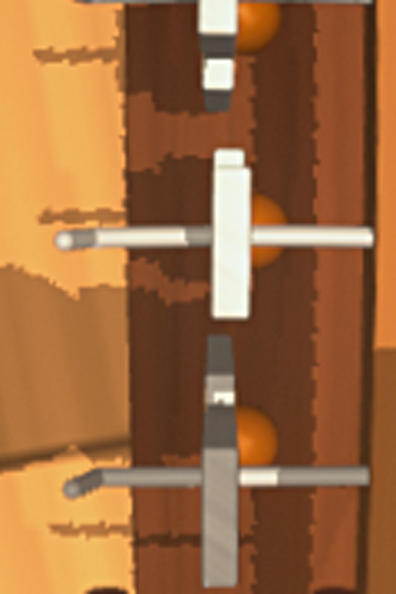

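```bash
python3 -m handwheel '[[0.026,-0.002,0.02,0.001,0],[0.026,-0.001,0.02,0,0],[0.026,0,0.02,0,0],[0.026,0,0.02,0,0],[0.026,0,0.006,0,0],[0.026,0,0,0,0]]'
python3 - <<'E'
from h import *
plan([562.5,129.8,153],-.167)
E
```

```text
clock: 26.15
tool_pos: [565.3, 126.7, 158.9]
ee_rot: [0.456, -0.537, 0.543, -0.458]
ft_force: [0.4, -0.6, 0.3]
finger_gap: 25.9
t 26.15 pos [565.3 126.7 158.9] yaw -0.166 tooly [ 0.008 -0.004 -1.   ] gap 25.9 F [ 0.4 -0.6  0.3]
  turn(tool y) 0.001  then shift mm x -2.6 y 5.9 z -3.3
```

```bash
python3 -m handwheel '[[0.026,-0.003,0.007,-0.003,0],[0.026,0,0,0,0],[0,0,0,0,0],[0,0,0,0,0],[0,0,0,0,0],[0,0,0,0,0],[0,0,0,0,0]]'
python3 - <<'E'
from h import *
p,R,s=pose(); plan([p[0],p[1],p[2]+16]); np.save('grasp.npy',p)
E
```

```text
clock: 27.02
tool_pos: [563.8, 130.6, 153.6]
ee_rot: [0.455, -0.536, 0.543, -0.459]
ft_force: [1.0, 0.0, -0.7]
finger_gap: 7.8
t 27.02 pos [563.8 130.6 153.6] yaw -0.166 tooly [ 0.011 -0.003 -1.   ] gap 7.8 F [ 1.   0.  -0.7]
  turn(tool y) 0.000  then shift mm x 0.0 y -16.0 z 0.2
```

Grasp TCP z is 153.6, so the sample's bottom is at TCP − 123.6. Lift 16 mm.

```bash
python3 -m handwheel '[[0,0,-0.008,0,0],[0,0,-0.007,0,0],[0,0,0,0,0]]'
python3 - <<'E'
from h import *
plan([563.8-66*.987,130.6+66*.159,169.5])
E
```

```text
clock: 27.4
tool_pos: [563.7, 130.7, 169.9]
ee_rot: [0.455, -0.536, 0.543, -0.459]
ft_force: [-0.3, -0.5, -0.9]
finger_gap: 7.7
t 27.4 pos [563.7 130.7 169.9] yaw -0.166 tooly [ 0.011 -0.003 -1.   ] gap 7.7 F [-0.3 -0.5 -0.9]
  turn(tool y) 0.000  then shift mm x 0.5 y -0.4 z -65.9
```

```bash
python3 -m handwheel '[[0,0,0,-0.01,0],[0,0,-0.0003,-0.012,0],[0,0,-0.0003,-0.012,0],[0,0,-0.0003,-0.012,0],[0,0,-0.0003,-0.012,0],[0,0,0,-0.006,0],[0,0,0,0,0]]'
python3 - <<'E'
from h import *
plan([500,0,290])
E
```

```text
clock: 28.28
tool_pos: [494.7, 142.1, 170.2]
ee_rot: [0.455, -0.536, 0.543, -0.459]
ft_force: [0.2, -0.6, -1.2]
finger_gap: 8.0
t 28.27 pos [494.7 142.1 170.2] yaw -0.165 tooly [ 0.01  -0.004 -1.   ] gap 8.0 F [ 0.2 -0.6 -1.2]
  turn(tool y) 0.000  then shift mm x 139.6 y -119.2 z 29.9
```

```bash
python3 -m handwheel '[[0,0,-0.03,0,0],[0,0,-0.04,0,0],[0,0.02,-0.04,0.01,0],[0,0.05,0,0.015,0],[0,0.055,0,0.017,0],[0,0.055,0,0.017,0],[0,0.055,0,0.017,0],[0,0.055,0,0.017,0],[0,0.04,0,0.012,0],[0,0,0,0,0]]'
python3 -m handwheel '[[0,0.01,0,0,-0.17],[0,0,0,0,-0.17],[0,0,0,0,-0.17],[0,0,0,0,-0.17],[0,0,0,0,-0.17],[0,0,0,0,-0.17],[0,0,0,0,-0.17],[0,0,0,0,-0.17],[0,0,0,0,-0.16],[0,0,0,0,-0.04]]'
python3 - <<'E'
from h import *
plan([557.7,-248.3,240],1.455)
E
```

```text
clock: 29.52
tool_pos: [548.6, -212.7, 286.8]
ee_rot: [0.454, -0.534, 0.545, -0.46]
ft_force: [-0.4, 0.9, -1.4]
finger_gap: 7.7
clock: 30.78
tool_pos: [549.6, -211.9, 286.2]
ee_rot: [-0.706, 0.034, -0.045, 0.706]
ft_force: [-0.3, -0.0, -1.3]
finger_gap: 8.1
t 30.77 pos [ 549.6 -211.9  286.2] yaw 1.459 tooly [ 0.017  0.    -1.   ] gap 8.1 F [-0.3 -0.  -1.3]
  turn(tool y) 0.004  then shift mm x 11.5 y 46.3 z -35.3
```

```bash
python3 -m handwheel '[[0,0.005,0,-0.015,0],[0,0.005,0.01,-0.015,0],[0,0,0.015,-0.005,0],[0,0,0.015,0,0],[0,0,0.005,0,0],[0,0,0,0,0]]'
cat > chk.py <<'E'
from h import *
import sys
n,i,off=sys.argv[1],float(sys.argv[2]),float(sys.argv[3])
p,R,s=pose(); im=manip.camera('wrist'); np.savez(n+'.npz',p=p,R=R); cv2.imwrite(f'pics/{n}.png',im)
x,y,t=np.load('rack.npy'); Rk=Rn.from_rotvec([0,0,t]).as_matrix()
b=p+R[:,1]*off; l=Rk.T@(b-[x,y,0]); print('bottom centre in rack frame',l.round(1),'err to slot x %.1f y %.1f'%(l[0],l[1]-i))
tgt=np.array([x,y,0])+Rk@[0,i,0]-R[:,1]*off; tgt[2]=p[2]; plan(tgt,np.pi/2+t)
tgt[2]=6+off*-R[2,1]; print('at floor TCP z',tgt[2].round(1)); 
M=np.array([(a,i+c,56) for a,c in((-28,-7),(28,-7),(28,7),(-28,7))],float)@Rk.T+[x,y,0]
u0=min(420,max(0,int(project('wrist',p+R[:,1]*off-R[:,0]*22,p,R)[0,0]-70)))
print('slot zoom px',((project('wrist',M,p,R)-[u0,110])*3.3).round().tolist())
L=np.array([(-22,off,-4),(-22,off,4)],float)@R.T+p
print('bottom near edge zoom px',((project('wrist',L,p,R)-[u0,110])*3.3).round().tolist())
cv2.imwrite(f'pics/{n}a.png',cv2.resize(im[110:290,u0:u0+140],None,fx=3.3,fy=3.3,interpolation=cv2.INTER_CUBIC))
E
python3 chk.py w11 -52 123.6
```

```text
clock: 31.52
tool_pos: [556.4, -248.9, 236.3]
ee_rot: [-0.705, 0.035, -0.045, 0.707]
ft_force: [-0.6, -0.7, -0.8]
finger_gap: 7.7
bottom centre in rack frame [  0.5 -52.4 112.7] err to slot x 0.5 y -0.4
t 31.57 pos [ 556.6 -248.9  236.6] yaw 1.458 tooly [ 0.014  0.002 -1.   ] gap 7.7 F [ 0.6 -0.1 -1.4]
  turn(tool y) 0.003  then shift mm x -0.6 y 0.3 z 0.4
at floor TCP z 129.6
slot zoom px [[212.0, 169.0], [212.0, 342.0], [256.0, 342.0], [257.0, 169.0]]
bottom near edge zoom px [[218.0, 225.0], [249.0, 225.0]]
```

View pics/w11a.png

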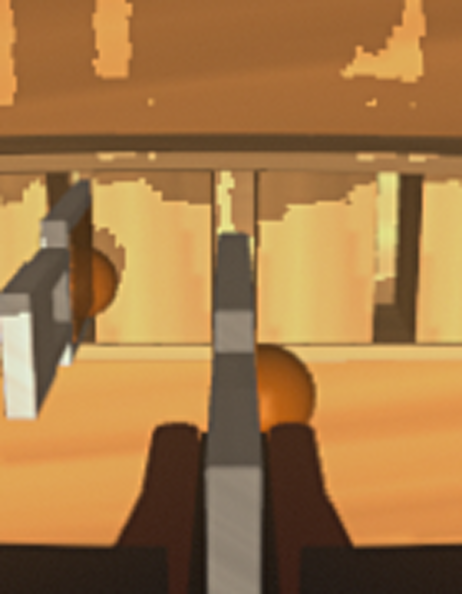

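```bash
python3 -m handwheel '[[0,-0.002,0.01,0,0],[0,-0.0003,0.015,0,0],[0,-0.0003,0.015,0,0],[0,-0.0003,0.015,0,0],[0,-0.0003,0.015,0,0],[0,0,0.01,0,0],[0,0,0,0,0]]'
python3 chk.py w12 -52 123.6
```

```text
clock: 32.45
tool_pos: [554.4, -247.8, 150.8]
ee_rot: [-0.705, 0.035, -0.045, 0.707]
ft_force: [0.8, 0.3, -0.9]
finger_gap: 8.0
bottom centre in rack frame [ -1.6 -51.5  27.2] err to slot x -1.6 y 0.5
t 32.5 pos [ 554.7 -247.9  151.4] yaw 1.458 tooly [ 0.015  0.001 -1.   ] gap 7.7 F [ 0.8 -0.9 -1.7]
  turn(tool y) 0.004  then shift mm x 1.3 y 0.6 z -0.5
at floor TCP z 129.6
slot zoom px [[203.0, 230.0], [204.0, 454.0], [260.0, 454.0], [263.0, 231.0]]
bottom near edge zoom px [[218.0, 225.0], [249.0, 225.0]]
```

Inside the slot with no contact force. Lower the rest of the way, press lightly, release, then retreat while turning back.

```bash
python3 -m handwheel '[[0,0,0.008,0,0],[0,0,0.008,0,0],[0,0,0.005,0,0],[0,0,0.002,0,0],[0,0,0,0,0]]'
python3 -m handwheel '[[0,0,0.002,0,0],[0,0,0,0,0]]'
python3 -m handwheel '[[0.026,0,0,0,0],[0.026,0,0,0,0],[0.026,0,0,0,0],[0.026,0,-0.01,0,0],[0.026,0,-0.03,0,0],[0.026,0,-0.04,0,0],[0.026,0,-0.04,0,0],[0.026,0,0,0,0]]'
python3 - <<'E'
from h import *
p,R,s=pose(); im=manip.camera('wrist'); np.savez('w13.npz',p=p,R=R); cv2.imwrite('pics/w13.png',im)
plan([574.5,187.8,260],-.17)
print([(np.round(d['centre'],1).tolist(),round(d['conf'],2)) for d in manip.pinpoint('wrist','sample1')])
E
```

```text
clock: 33.12
tool_pos: [557.4, -248.5, 129.9]
ee_rot: [-0.706, 0.033, -0.047, 0.706]
ft_force: [0.2, 0.3, -1.3]
finger_gap: 8.0
clock: 33.38
tool_pos: [558.9, -248.8, 129.8]
ee_rot: [0.706, -0.032, 0.048, -0.706]
ft_force: [0.0, 0.7, -2.4]
finger_gap: 8.2
clock: 34.38
tool_pos: [556.1, -248.4, 255.0]
ee_rot: [0.706, -0.031, 0.048, -0.706]
ft_force: [-0.3, -0.2, -0.4]
finger_gap: 26.1
t 34.42 pos [ 555.  -248.2  253. ] yaw 1.459 tooly [ 0.021 -0.    -1.   ] gap 25.6 F [ 0.7 -0.4 -1.6]
  turn(tool y) 1.629  then shift mm x -432.7 y -16.0 z -54.5
[([561.5, -245.0, 3.0], 0.73), ([553.6, -300.3, 9.2], 0.68)]
```

View pics/w13.png

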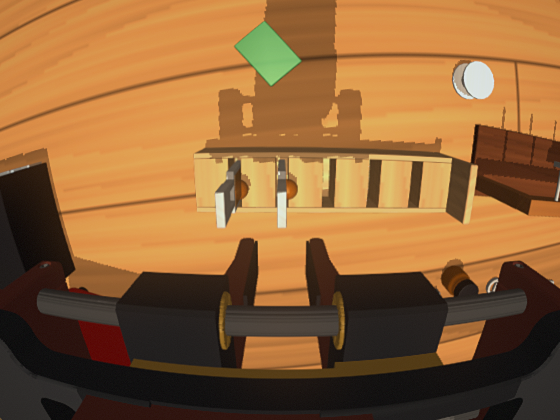

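```bash
python3 -m handwheel '[[0.026,0,-0.015,0,0.165],[0.026,0,-0.015,0,0.165],[0.026,0,0,0,0.165],[0.026,0,0,0,0.165],[0.026,0,0,0,0.165],[0.026,0,0,0,0.165],[0.026,0,0,0,0.165],[0.026,0,0,0,0.165],[0.026,0,0,0,0.15],[0.026,0,0,0,0.12]]'
python3 - <<'E'
from h import *
plan([573,190,265],-.167)
E
```

```text
clock: 35.72
tool_pos: [544.6, -245.6, 264.5]
ee_rot: [-0.452, 0.549, -0.538, 0.452]
ft_force: [0.8, 0.8, -0.2]
finger_gap: 26.0
t 35.73 pos [ 544.6 -245.6  264.5] yaw -0.184 tooly [-0.011  0.011 -1.   ] gap 26.0 F [ 0.8  0.8 -0.2]
  turn(tool y) -0.017  then shift mm x -434.2 y 4.1 z -44.4
```

```bash
python3 -m handwheel '[[0.026,-0.03,0,0,0],[0.026,-0.055,0,-0.006,0],[0.026,-0.055,0,-0.006,0],[0.026,-0.055,0,-0.006,0],[0.026,-0.055,0,-0.006,0],[0.026,-0.055,0,-0.006,0],[0.026,-0.055,0,-0.006,0],[0.026,-0.035,0,-0.002,0],[0.026,0,0,0,0]]'
python3 - <<'E'
from h import *
plan([573,187.8,245],-.167)
E
```

```text
clock: 36.85
tool_pos: [573.6, 159.9, 252.6]
ee_rot: [-0.459, 0.556, -0.534, 0.443]
ft_force: [0.6, -0.4, -0.5]
finger_gap: 25.8
t 36.85 pos [573.6 159.9 252.6] yaw -0.188 tooly [-0.037  0.01  -0.999] gap 25.8 F [ 0.6 -0.4 -0.5]
  turn(tool y) -0.021  then shift mm x -27.4 y 7.9 z -4.9
```

```bash
python3 -m handwheel '[[0.026,-0.015,0.003,-0.002,-0.01],[0.026,-0.012,0.003,-0.002,-0.01],[0.026,0,0,0,0],[0.026,0,0,0,0]]'
cat > look.py <<'E'
from h import *
import sys
n=sys.argv[1]; x,y,a=map(float,sys.argv[2:5])
p,R,s=pose(); im=manip.camera('wrist'); np.savez(n+'.npz',p=p,R=R); cv2.imwrite(f'pics/{n}.png',im)
L=np.array([(-4,16,0),(4,16,0),(4,-16,0),(-4,-16,0)])@Rn.from_rotvec([0,0,a]).as_matrix().T+[x,y,170]
print(((project('wrist',L,p,R)-[215,60])*3.3).round().tolist())
cv2.imwrite(f'pics/{n}a.png',cv2.resize(im[60:240,215:335],None,fx=3.3,fy=3.3,interpolation=cv2.INTER_CUBIC))
plan([x,y,153],a)
E
python3 look.py w14 574 188 -.17
```

```text
clock: 37.35
tool_pos: [573.9, 184.8, 244.1]
ee_rot: [-0.465, 0.552, -0.53, 0.446]
ft_force: [0.1, 0.1, 0.1]
finger_gap: 26.0
[[207.0, 448.0], [244.0, 448.0], [243.0, 588.0], [207.0, 587.0]]
t 37.4 pos [573.9 184.8 244.1] yaw -0.171 tooly [-0.041  0.007 -0.999] gap 25.8 F [-0.1 -0.1 -0.3]
  turn(tool y) -0.001  then shift mm x -3.1 y 91.0 z 3.3
```

View pics/w14a.png

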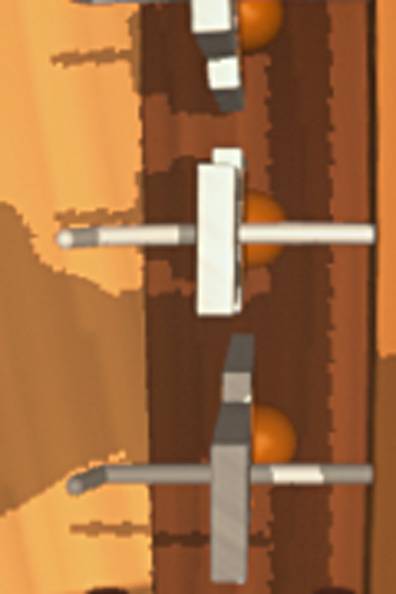

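```bash
python3 -m handwheel '[[0.026,-0.002,0.02,0.001,0],[0.026,-0.002,0.02,0.001,0],[0.026,0,0.02,0.001,0],[0.026,0,0.02,0.001,0],[0.026,0,0.006,0,0],[0.026,0,0,0,0]]'
python3 - <<'E'
from h import *
plan([574.7,189,153],-.167)
E
```

```text
clock: 38.15
tool_pos: [577.6, 184.8, 158.1]
ee_rot: [-0.462, 0.552, -0.532, 0.445]
ft_force: [-0.0, 0.9, 0.1]
finger_gap: 26.2
t 38.15 pos [577.6 184.8 158.1] yaw -0.178 tooly [-0.036  0.007 -0.999] gap 26.2 F [-0.   0.9  0.1]
  turn(tool y) -0.011  then shift mm x -3.7 y 5.3 z -3.4
```

```bash
python3 -m handwheel '[[0.026,-0.004,0.006,-0.003,-0.01],[0.026,0,0,0,0],[0,0,0,0,0],[0,0,0,0,0],[0,0,0,0,0],[0,0,0,0,0],[0,0,0,0,0]]'
python3 - <<'E'
from h import *
p,R,s=pose(); plan([p[0],p[1],p[2]+16])
E
python3 -m handwheel '[[0,0,-0.008,0,0],[0,0,-0.007,0,0],[0,0,0,0,0]]'
python3 - <<'E'
from h import *
p,R,s=pose();plan([p[0]-66*.987,p[1]+66*.159,p[2]])
E
```

```text
clock: 39.02
tool_pos: [576.0, 190.2, 154.2]
ee_rot: [-0.463, 0.549, -0.53, 0.449]
ft_force: [0.7, 0.3, -0.5]
finger_gap: 7.8
t 39.02 pos [576.  190.2 154.2] yaw -0.167 tooly [-0.033  0.008 -0.999] gap 7.8 F [ 0.7  0.3 -0.5]
  turn(tool y) 0.000  then shift mm x -0.0 y -16.0 z -0.5
clock: 39.4
tool_pos: [576.5, 189.7, 170.0]
ee_rot: [-0.464, 0.55, -0.53, 0.449]
ft_force: [-0.3, 1.0, -1.5]
finger_gap: 7.9
t 39.4 pos [576.5 189.7 170. ] yaw -0.167 tooly [-0.033  0.007 -0.999] gap 7.9 F [-0.3  1.  -1.5]
  turn(tool y) 0.000  then shift mm x 0.5 y 2.2 z -65.9
```

```bash
python3 -m handwheel '[[0,0,0.0003,-0.01,0],[0,0,0.0003,-0.012,0],[0,0,0.0003,-0.012,0],[0,0,0.0003,-0.012,0],[0,0,0.0003,-0.012,0],[0,0,0,-0.006,0],[0,0,0,0,0]]'
python3 - <<'E'
from h import *
plan([545,-175,285])
E
```

```text
clock: 40.28
tool_pos: [507.3, 201.3, 170.5]
ee_rot: [-0.464, 0.549, -0.53, 0.449]
ft_force: [-0.3, 0.9, -1.6]
finger_gap: 7.8
t 40.27 pos [507.3 201.3 170.5] yaw -0.166 tooly [-0.034  0.007 -0.999] gap 7.8 F [-0.3  0.9 -1.6]
  turn(tool y) 0.000  then shift mm x 364.8 y -118.3 z 95.2
```

```bash
python3 -m handwheel '[[0,0,-0.03,0,0],[0,0,-0.045,0,0],[0,0.02,-0.045,0,0],[0,0.05,0,0.014,0],[0,0.055,0,0.018,0],[0,0.055,0,0.018,0],[0,0.055,0,0.018,0],[0,0.055,0,0.018,0],[0,0.045,0,0.014,0],[0,0,0,0,0]]'
python3 -m handwheel '[[0,0.015,0,0.002,-0.17],[0,0,0,0,-0.17],[0,0,0,0,-0.17],[0,0,0,0,-0.17],[0,0,0,0,-0.17],[0,0,0,0,-0.17],[0,0,0,0,-0.17],[0,0,0,0,-0.17],[0,0,0,0,-0.16],[0,0,0,0,-0.04]]'
python3 - <<'E'
from h import *
p,R,s=pose(); b=124.2*R[:,1]
plan([563.7-b[0],-196.6-b[1],240],1.455)
E
```

```text
clock: 41.52
tool_pos: [560.1, -159.1, 291.5]
ee_rot: [-0.463, 0.548, -0.532, 0.45]
ft_force: [-0.2, 1.0, -3.2]
finger_gap: 7.9
clock: 42.78
tool_pos: [562.0, -165.2, 291.1]
ee_rot: [-0.703, 0.051, -0.031, 0.709]
ft_force: [0.2, 0.0, -1.7]
finger_gap: 7.6
t 42.77 pos [ 562.  -165.2  291.1] yaw 1.454 tooly [-0.027  0.011 -1.   ] gap 7.6 F [ 0.2  0.  -1.7]
  turn(tool y) -0.001  then shift mm x 10.2 y 50.6 z -32.3
```

```bash
python3 -m handwheel '[[0,0.004,0,-0.014,0],[0,0.004,0.01,-0.013,0],[0,0,0.015,-0.005,0],[0,0,0.015,0,0],[0,0,0.007,0,0],[0,0,0,0,0]]'
python3 chk.py w15 0 124.2
```

```text
clock: 43.52
tool_pos: [564.6, -198.5, 238.6]
ee_rot: [-0.702, 0.052, -0.031, 0.709]
ft_force: [0.0, 0.7, -1.4]
finger_gap: 7.3
bottom centre in rack frame [ -2.7  -0.7 114.4] err to slot x -2.7 y -0.7
t 43.58 pos [ 564.8 -198.5  239. ] yaw 1.453 tooly [-0.029  0.012 -1.   ] gap 8.0 F [-0.2  0.  -1.1]
  turn(tool y) -0.002  then shift mm x 2.5 y 0.3 z 0.7
at floor TCP z 130.1
slot zoom px [[212.0, 186.0], [213.0, 358.0], [256.0, 358.0], [257.0, 186.0]]
bottom near edge zoom px [[219.0, 224.0], [249.0, 224.0]]
```

View pics/w15a.png

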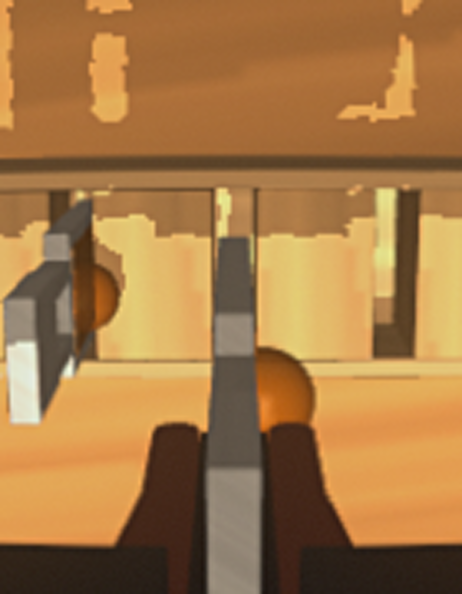

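```bash
python3 -m handwheel '[[0,0.0003,0.01,0,0],[0,0.0004,0.015,0,0],[0,0.0004,0.015,0,0],[0,0.0004,0.015,0,0],[0,0.0004,0.015,0,0],[0,0,0.01,0,0],[0,0,0,0,0]]'
python3 chk.py w16 0 124.2
```

```text
clock: 44.45
tool_pos: [564.5, -197.2, 153.2]
ee_rot: [-0.702, 0.052, -0.031, 0.709]
ft_force: [-0.4, -0.3, -2.0]
finger_gap: 7.9
bottom centre in rack frame [-2.9  0.6 29.1] err to slot x -2.9 y 0.6
t 44.5 pos [ 564.9 -197.3  153.8] yaw 1.454 tooly [-0.028  0.012 -1.   ] gap 7.9 F [ 0.4 -0.1 -1.8]
  turn(tool y) -0.001  then shift mm x 2.5 y 0.5 z -0.6
at floor TCP z 130.1
slot zoom px [[203.0, 228.0], [205.0, 453.0], [261.0, 452.0], [262.0, 228.0]]
bottom near edge zoom px [[219.0, 224.0], [249.0, 224.0]]
```

```bash
python3 -m handwheel '[[0,0,0.009,0,0],[0,0,0.008,0,0],[0,0,0.005,0,0],[0,0,0.003,0,0],[0,0,0,0,0]]'
python3 -m handwheel '[[0,0,0.002,0,0],[0,0,0,0,0]]'
python3 -m handwheel '[[0.026,0,0,0,0],[0.026,0,0,0,0],[0.026,0,0,0,0],[0.026,0,-0.01,0,0],[0.026,0,-0.03,0,0],[0.026,0,-0.04,0,0],[0.026,0,-0.04,0,0],[0.026,0,0,0,0]]'
python3 - <<'E'
from h import *
p,R,s=pose(); im=manip.camera('wrist'); np.savez('w17.npz',p=p,R=R); cv2.imwrite('pics/w17.png',im)
plan([582,247.5,260],-.17)
print([(np.round(d['centre'],1).tolist(),round(d['conf'],2)) for d in manip.pinpoint('wrist','sample1')])
E
```

```text
clock: 45.12
tool_pos: [566.4, -197.5, 131.0]
ee_rot: [-0.703, 0.05, -0.033, 0.709]
ft_force: [0.5, -0.2, -1.7]
finger_gap: 7.6
clock: 45.38
tool_pos: [566.9, -197.6, 130.8]
ee_rot: [-0.703, 0.049, -0.034, 0.709]
ft_force: [-0.3, -0.6, -1.0]
finger_gap: 7.2
clock: 46.38
tool_pos: [570.2, -198.6, 256.2]
ee_rot: [-0.703, 0.049, -0.034, 0.709]
ft_force: [-0.5, -0.6, -0.5]
finger_gap: 26.2
t 46.42 pos [ 569.1 -198.5  254.2] yaw 1.453 tooly [-0.023  0.01  -1.   ] gap 25.5 F [ 0.1 -0.8 -0.5]
  turn(tool y) 1.623  then shift mm x -441.8 y 4.5 z -62.7
[([566.0, -194.9, 6.3], 0.9), ([559.3, -245.5, 1.4], 0.68), ([556.3, -301.4, 4.3], 0.57), ([450.8, 16.4, -0.5], 0.5)]
```

View pics/w17.png

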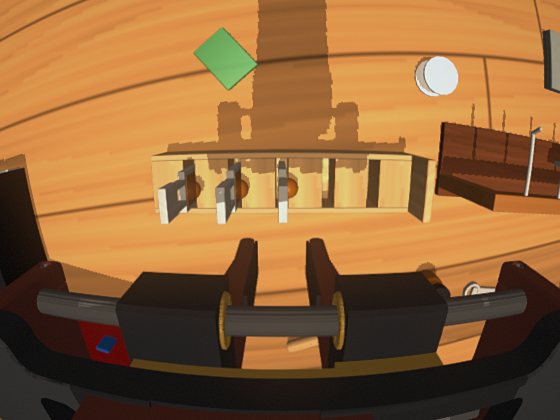

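```bash
python3 -m handwheel '[[0.026,0,-0.005,0,0.165],[0.026,0,-0.005,0,0.165],[0.026,0,0,0,0.165],[0.026,0,0,0,0.165],[0.026,0,0,0,0.165],[0.026,0,0,0,0.165],[0.026,0,0,0,0.165],[0.026,0,0,0,0.165],[0.026,0,0,0,0.15],[0.026,0,0,0,0.12]]'
python3 - <<'E'
from h import *
plan([582,247.5,255],-.167)
E
```

```text
clock: 47.72
tool_pos: [558.5, -196.6, 245.6]
ee_rot: [-0.461, 0.562, -0.527, 0.439]
ft_force: [-1.0, 0.9, -0.1]
finger_gap: 26.1
t 47.73 pos [ 558.5 -196.6  245.6] yaw -0.189 tooly [-0.056  0.019 -0.998] gap 26.1 F [-1.   0.9 -0.1]
  turn(tool y) -0.022  then shift mm x -441.9 y -3.0 z -51.1
```

```bash
python3 -m handwheel '[[0.026,-0.03,0,0,0],[0.026,-0.05,0,-0.006,0],[0.026,-0.05,0,-0.006,0],[0.026,-0.05,0,-0.006,0],[0.026,-0.05,0,-0.006,0],[0.026,-0.05,0,-0.006,0],[0.026,-0.05,0,-0.006,0],[0.026,-0.05,0,-0.006,0],[0.026,-0.03,0,-0.003,0],[0.026,0,0,0,0]]'
python3 - <<'E'
from h import *
plan([582,247.5,245],-.167)
E
```

```text
clock: 48.98
tool_pos: [584.2, 224.1, 233.1]
ee_rot: [-0.469, 0.568, -0.523, 0.429]
ft_force: [-0.3, -0.9, 0.1]
finger_gap: 26.1
t 48.98 pos [584.2 224.1 233.1] yaw -0.194 tooly [-0.085  0.013 -0.996] gap 26.1 F [-0.3 -0.9  0.1]
  turn(tool y) -0.027  then shift mm x -22.7 y -11.4 z -7.1
```

```bash
python3 -m handwheel '[[0.026,0,-0.015,0,-0.165],[0.026,0,-0.015,0,-0.165],[0.026,0,0,0,-0.165],[0.026,0,0,0,-0.165],[0.026,0,0,0,0]]'
python3 - <<'E'
from h import *
plan([582,247.5,245],-.167)
E
python3 -m handwheel '[[0.026,0,0,0,0.1],[0.026,0,0.01,0,0.165],[0.026,0,0.01,0,0.165],[0.026,0,0,0,0.165],[0.026,0,0,0,0.06],[0.026,0,0,0,0]]'
python3 - <<'E'
from h import *
plan([582,247.5,245],-.167)
E
```

```text
clock: 49.6
tool_pos: [585.2, 213.0, 257.5]
ee_rot: [0.619, -0.397, 0.338, -0.587]
ft_force: [0.5, 0.1, -0.4]
finger_gap: 25.8
t 49.6 pos [585.2 213.  257.5] yaw 0.479 tooly [-0.094  0.004 -0.996] gap 25.8 F [ 0.5  0.1 -0.4]
  turn(tool y) 0.646  then shift mm x -32.8 y 14.8 z -7.9
clock: 50.35
tool_pos: [582.2, 203.9, 232.8]
ee_rot: [-0.467, 0.575, -0.532, 0.41]
ft_force: [0.4, 0.6, 0.1]
finger_gap: 26.2
t 50.35 pos [582.2 203.9 232.8] yaw -0.232 tooly [-0.101 -0.001 -0.995] gap 26.2 F [0.4 0.6 0.1]
  turn(tool y) -0.065  then shift mm x -42.6 y -12.4 z -8.6
```

```bash
python3 -m handwheel '[[0.026,0,-0.05,0,0],[0.026,0,-0.06,0,0],[0.026,0,-0.06,0,0],[0.026,0,-0.06,0,0],[0.026,0,0,0,0]]'
python3 - <<'E'
from h import *
plan([582,247.5,245],-.167); print(pose()[2]['q'].round(3))
E
```

```text
clock: 50.98
tool_pos: [605.6, 200.4, 466.1]
ee_rot: [-0.467, 0.577, -0.533, 0.406]
ft_force: [-0.2, -0.7, -0.5]
finger_gap: 25.9
t 50.98 pos [605.6 200.4 466.1] yaw -0.24 tooly [-0.105 -0.004 -0.994] gap 25.9 F [-0.2 -0.7 -0.5]
  turn(tool y) -0.073  then shift mm x -49.0 y 221.8 z -8.5
[-0.27   0.378 -0.195  1.198  0.029  1.669 -0.692]
```

```bash
python3 -m handwheel '[[0.026,0,-0.05,0,0],[0.026,0,-0.05,0,0],[0.026,0,-0.03,0,0],[0.026,0,-0.03,0,0],[0.026,0,0,0,0]]'
python3 - <<'E'
from h import *
plan([582,247.5,245],-.167); print(pose()[2]['q'].round(3))
E
```

```text
clock: 51.6
tool_pos: [612.8, 197.4, 583.7]
ee_rot: [-0.462, 0.576, -0.536, 0.41]
ft_force: [-0.5, -0.3, -0.3]
finger_gap: 26.1
t 51.6 pos [612.8 197.4 583.7] yaw -0.242 tooly [-0.093 -0.001 -0.996] gap 26.1 F [-0.5 -0.3 -0.3]
  turn(tool y) -0.075  then shift mm x -52.1 y 339.7 z -8.0
[-0.536  0.407  0.262  0.92  -0.137  1.914 -0.571]
```

```bash
python3 -m handwheel '[[0.026,0,-0.03,0,0],[0.026,0,-0.03,0,0],[0.026,0,-0.03,0,0],[0.026,0,0,0,0]]'
python3 - <<'E'
from h import *
plan([582,247.5,245],-.167); print(pose()[2]['q'].round(3))
E
```

```text
clock: 52.1
tool_pos: [600.4, 191.4, 625.4]
ee_rot: [-0.438, 0.569, -0.544, 0.433]
ft_force: [-0.5, -0.1, 0.7]
finger_gap: 26.1
t 52.1 pos [600.4 191.4 625.4] yaw -0.242 tooly [-0.027  0.023 -0.999] gap 26.1 F [-0.5 -0.1  0.7]
  turn(tool y) -0.075  then shift mm x -46.2 y 381.9 z -15.3
[-0.559  0.354  0.291  0.903 -0.137  1.915 -0.572]
```

```bash
python3 -m handwheel '[[0.026,0,-0.02,0,0],[0.026,0,-0.015,0,0],[0.026,0,0,0,0],[0.026,0,0.02,0,0],[0.026,0,0.04,0,0],[0.026,0,0.04,0,0],[0.026,0,0.04,0,0],[0.026,0,0.04,0,0],[0.026,0,0.02,0,0],[0.026,0,0,0,0]]'
python3 - <<'E'
from h import *
plan([582,247.5,245],-.167); print(pose()[2]['q'].round(3))
E
```

```text
clock: 53.35
tool_pos: [593.6, 195.7, 432.8]
ee_rot: [-0.43, 0.566, -0.548, 0.441]
ft_force: [-0.5, 0.9, 0.3]
finger_gap: 26.5
t 53.35 pos [593.6 195.7 432.8] yaw -0.242 tooly [-0.004  0.03  -1.   ] gap 26.5 F [-0.5  0.9  0.3]
  turn(tool y) -0.075  then shift mm x -43.9 y 189.3 z -18.1
[-0.605  0.281  0.269  1.411 -0.104  1.453 -0.576]
```

```bash
python3 -m handwheel '[[0.026,-0.005,0.02,-0.002,-0.02],[0.026,-0.008,0.03,-0.004,-0.02],[0.026,-0.008,0.03,-0.004,-0.02],[0.026,-0.008,0.03,-0.004,-0.015],[0.026,-0.008,0.03,-0.004,0],[0.026,-0.004,0.02,0,0],[0.026,0,0,0,0]]'
python3 look.py w18 582 247.5 -.172
```

```text
clock: 54.22
tool_pos: [588.4, 247.4, 278.2]
ee_rot: [-0.447, 0.547, -0.532, 0.467]
ft_force: [0.4, 0.1, 0.0]
finger_gap: 26.0
[[173.0, 446.0], [205.0, 446.0], [204.0, 570.0], [173.0, 569.0]]
t 54.27 pos [589.1 247.4 279.4] yaw -0.165 tooly [ 0.009  0.035 -0.999] gap 25.8 F [ 0.2 -0.  -0.3]
  turn(tool y) 0.007  then shift mm x 5.6 y 126.2 z -7.4
```

View pics/w18.png

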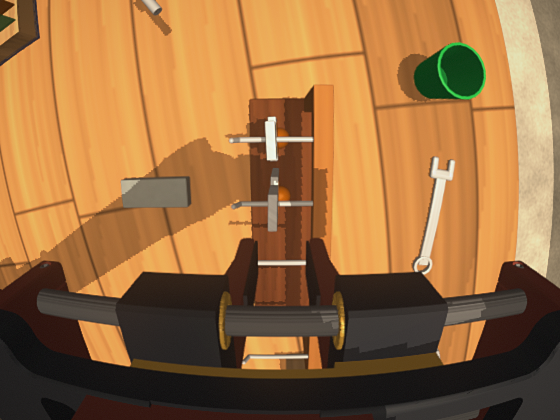

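View pics/w18a.png

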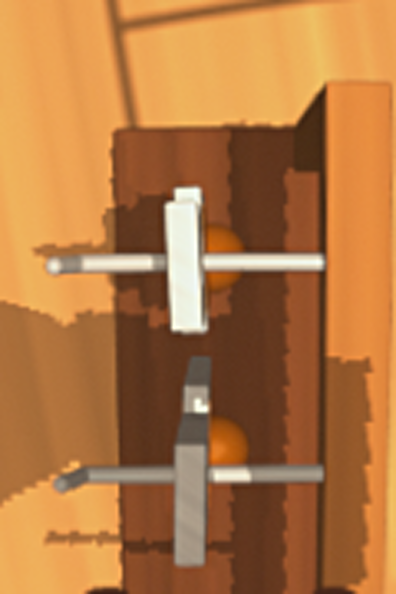

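```bash
python3 tab.py w18.npz 215 60 3.3 170 166,202 199,201 207,330 172,331; python3 tab.py w18.npz 215 60 3.3 170 176,443 209,443 205,565 175,565
python3 -m handwheel '[[0.026,0.001,0.02,-0.002,0.005],[0.026,0.001,0.02,-0.002,0],[0.026,0.001,0.02,-0.002,0],[0.026,0.001,0.02,0,0],[0.026,0,0.02,0,0],[0.026,0,0.01,0,0],[0.026,0,0,0,0]]'
python3 - <<'E'
from h import *
plan([582.7,248.5,153],-.172)
E
```

```text
centre [591.3 307.4 170. ] wid 31.4 thk 7.9 8.5 yaw -0.114
centre [582.6 248.7 170. ] wid 31.6 thk 8.2 7.6 yaw -0.192
clock: 55.15
tool_pos: [594.5, 249.8, 182.5]
ee_rot: [-0.436, 0.547, -0.536, 0.473]
ft_force: [-0.7, 0.6, -0.3]
finger_gap: 26.2
t 55.15 pos [594.5 249.8 182.5] yaw -0.175 tooly [ 0.031  0.046 -0.998] gap 26.2 F [-0.7  0.6 -0.3]
  turn(tool y) -0.003  then shift mm x 4.8 y 29.0 z -12.0
```

```bash
python3 -m handwheel '[[0.026,0.001,-0.003,-0.006,0],[0.026,0.001,0,-0.006,0],[0.026,0,0,0,0]]'
python3 - <<'E'
from h import *
plan([582.7,248.5,153],-.172);print(pose()[2]['q'].round(3))
E
```

```text
clock: 55.52
tool_pos: [582.4, 250.0, 187.5]
ee_rot: [-0.435, 0.547, -0.536, 0.474]
ft_force: [0.2, -0.3, -0.2]
finger_gap: 26.2
t 55.52 pos [582.4 250.  187.5] yaw -0.175 tooly [ 0.033  0.047 -0.998] gap 26.2 F [ 0.2 -0.3 -0.2]
  turn(tool y) -0.003  then shift mm x 3.3 y 34.4 z -0.3
[-0.64   0.433  0.199  1.755 -0.14   0.914 -0.553]
```

```bash
python3 -m handwheel '[[0.026,0.001,0.01,-0.001,0],[0.026,0.001,0.012,-0.0015,0],[0.026,0.001,0.012,-0.0015,0],[0.026,0,0.004,0,0],[0.026,0,0,0,0]]'
python3 - <<'E'
from h import *
plan([582.7,248.5,153],-.172)
E
```

```text
clock: 56.15
tool_pos: [578.4, 249.3, 146.9]
ee_rot: [-0.435, 0.547, -0.536, 0.473]
ft_force: [-2.4, -0.7, 9.2]
finger_gap: 26.0
t 56.15 pos [578.4 249.3 146.9] yaw -0.175 tooly [ 0.031  0.047 -0.998] gap 26.0 F [-2.4 -0.7  9.2]
  turn(tool y) -0.003  then shift mm x -0.3 y -6.0 z 4.5
```

```bash
python3 -m handwheel '[[0.026,0,-0.006,0.002,0],[0.026,0,0,0.002,0],[0.026,0,0,0,0]]'
python3 - <<'E'
from h import *
plan([582.7,248.5,153],-.172)
E
```

```text
clock: 56.52
tool_pos: [582.5, 248.1, 152.7]
ee_rot: [-0.435, 0.547, -0.536, 0.473]
ft_force: [-0.9, 0.0, 0.3]
finger_gap: 26.0
t 56.52 pos [582.5 248.1 152.7] yaw -0.175 tooly [ 0.031  0.046 -0.998] gap 26.0 F [-0.9  0.   0.3]
  turn(tool y) -0.003  then shift mm x -0.4 y -0.3 z 0.1
```

```bash
python3 -m handwheel '[[0,0,0,0,0],[0,0,0,0,0],[0,0,0,0,0],[0,0,0,0,0],[0,0,0,0,0]]'
python3 -m handwheel '[[0,0,-0.008,0,0],[0,0,-0.007,0,0],[0,0,0,0,0]]'
python3 - <<'E'
from h import *
p,R,s=pose();plan([p[0]-66*.987,p[1]+66*.159,p[2]])
E
```

```text
clock: 57.15
tool_pos: [582.2, 248.1, 152.3]
ee_rot: [-0.436, 0.547, -0.536, 0.473]
ft_force: [1.0, -0.7, -0.2]
finger_gap: 7.9
clock: 57.52
tool_pos: [581.4, 247.1, 168.0]
ee_rot: [-0.436, 0.547, -0.536, 0.473]
ft_force: [0.3, 0.3, -2.6]
finger_gap: 7.9
t 57.52 pos [581.4 247.1 168. ] yaw -0.175 tooly [ 0.03   0.046 -0.999] gap 7.9 F [ 0.3  0.3 -2.6]
  turn(tool y) 0.000  then shift mm x 0.9 y -1.5 z -66.0
```

```bash
python3 -m handwheel '[[0,0,-0.0002,-0.01,0],[0,0,-0.0002,-0.01,0],[0,0,0,0,0]]'
python3 - <<'E'
from h import *
plan([582-66*.987,247.5+66*.159,168.5])
E
```

```text
clock: 57.9
tool_pos: [559.4, 250.9, 167.5]
ee_rot: [-0.437, 0.547, -0.536, 0.472]
ft_force: [0.6, -0.4, -1.8]
finger_gap: 8.2
t 57.9 pos [559.4 250.9 167.5] yaw -0.175 tooly [ 0.028  0.045 -0.999] gap 8.2 F [ 0.6 -0.4 -1.8]
  turn(tool y) 0.000  then shift mm x 0.3 y -1.9 z -43.1
```

```bash
python3 -m handwheel '[[0,0,-0.0008,-0.01,0],[0,0,-0.0005,-0.012,0],[0,0,-0.0005,-0.012,0],[0,0,0,-0.006,0],[0,0,0,0,0]]'
python3 - <<'E'
from h import *
plan([565,-125,288])
E
```

```text
clock: 58.52
tool_pos: [516.5, 258.5, 168.5]
ee_rot: [-0.437, 0.547, -0.535, 0.473]
ft_force: [0.3, -0.0, -1.3]
finger_gap: 7.8
t 58.52 pos [516.5 258.5 168.5] yaw -0.174 tooly [ 0.028  0.045 -0.999] gap 7.8 F [ 0.3 -0.  -1.3]
  turn(tool y) 0.000  then shift mm x 363.1 y -135.4 z 116.4
```

```bash
python3 -m handwheel '[[0,0,-0.03,0,0],[0,0,-0.045,0,0],[0,0.02,-0.045,0,0],[0,0.05,-0.003,0.015,0],[0,0.055,-0.003,0.019,0],[0,0.055,-0.003,0.019,0],[0,0.055,-0.003,0.019,0],[0,0.055,-0.003,0.019,0],[0,0.045,0,0.015,0],[0,0,0,0,0]]'
python3 -m handwheel '[[0,0.015,0,0.002,-0.17],[0,0,0,0,-0.17],[0,0,0,0,-0.17],[0,0,0,0,-0.17],[0,0,0,0,-0.17],[0,0,0,0,-0.17],[0,0,0,0,-0.17],[0,0,0,0,-0.17],[0,0,0,0,-0.16],[0,0,0,0,-0.04]]'
python3 - <<'E'
from h import *
p,R,s=pose(); b=122.3*R[:,1]
plan([569.8-b[0],-145-b[1],245],1.455)
E
```

```text
clock: 59.78
tool_pos: [564.2, -108.0, 295.2]
ee_rot: [-0.435, 0.545, -0.538, 0.474]
ft_force: [0.7, 0.0, -2.0]
finger_gap: 7.7
clock: 61.02
tool_pos: [565.1, -114.5, 294.1]
ee_rot: [-0.688, 0.032, -0.055, 0.723]
ft_force: [0.3, -0.3, -1.9]
finger_gap: 8.1
t 61.02 pos [ 565.1 -114.5  294.1] yaw 1.448 tooly [ 0.036  0.047 -0.998] gap 8.1 F [ 0.3 -0.3 -1.9]
  turn(tool y) -0.007  then shift mm x 3.0 y 47.3 z -38.3
```

```bash
python3 -m handwheel '[[0,0.002,0,-0.014,-0.007],[0,0.001,0.01,-0.014,0],[0,0,0.015,-0.006,0],[0,0,0.015,0,0],[0,0,0.005,0,0],[0,0,0,0,0]]'
python3 chk.py w19 52 122.3
```

```text
clock: 61.78
tool_pos: [565.1, -147.6, 242.7]
ee_rot: [-0.688, 0.031, -0.052, 0.723]
ft_force: [-0.1, 0.9, -1.3]
finger_gap: 7.6
bottom centre in rack frame [ -0.9  55.1 120.6] err to slot x -0.9 y 3.1
t 61.83 pos [ 565.2 -147.6  242.9] yaw 1.454 tooly [ 0.034  0.047 -0.998] gap 7.6 F [ 0.4  0.1 -1.5]
  turn(tool y) -0.001  then shift mm x 0.8 y 0.1 z -3.1
at floor TCP z 128.1
slot zoom px [[191.0, 168.0], [193.0, 338.0], [236.0, 338.0], [236.0, 168.0]]
bottom near edge zoom px [[219.0, 226.0], [250.0, 226.0]]
```

View pics/w19a.png

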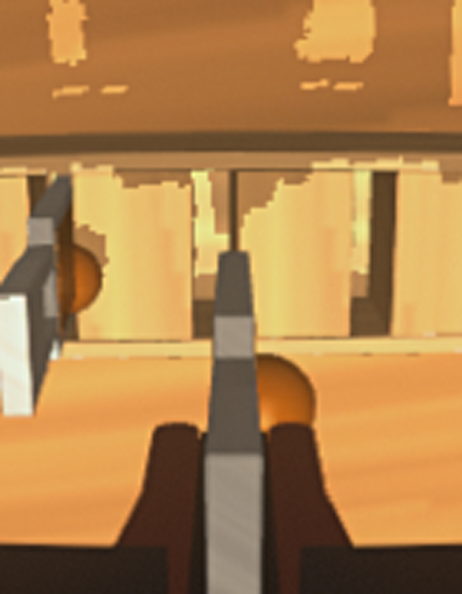

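```bash
python3 -m handwheel '[[0,-0.003,0.005,-0.002,0],[0,-0.0004,0.01,-0.0005,0],[0,-0.0005,0.015,-0.0007,0],[0,-0.0005,0.012,-0.0006,0],[0,0,0.005,0,0],[0,0,0,0,0]]'
python3 chk.py w20 52 122.3
```

```text
clock: 62.58
tool_pos: [562.1, -148.1, 192.7]
ee_rot: [-0.688, 0.03, -0.052, 0.723]
ft_force: [-0.3, -0.1, -1.3]
finger_gap: 7.6
bottom centre in rack frame [-3.8 54.2 70.6] err to slot x -3.8 y 2.2
t 62.62 pos [ 562.2 -148.1  193. ] yaw 1.455 tooly [ 0.035  0.047 -0.998] gap 7.8 F [-0.7 -0.9 -2.2]
  turn(tool y) 0.000  then shift mm x 3.6 y 0.3 z -2.2
at floor TCP z 128.1
slot zoom px [[197.0, 207.0], [199.0, 402.0], [248.0, 401.0], [249.0, 207.0]]
bottom near edge zoom px [[219.0, 226.0], [250.0, 226.0]]
```

View pics/w20a.png

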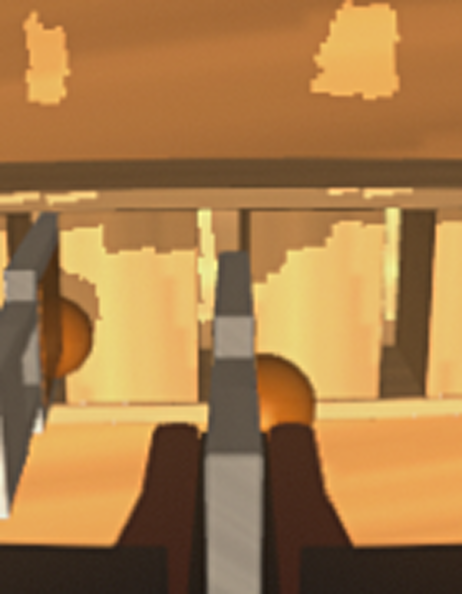

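```bash
python3 -m handwheel '[[0,0,0.002,-0.002,0],[0,-0.0003,0.008,-0.0005,0],[0,-0.0003,0.01,-0.0006,0],[0,-0.0003,0.01,-0.0006,0],[0,0,0.005,0,0],[0,0,0,0,0]]'
python3 chk.py w21 52 122.3
```

```text
clock: 63.38
tool_pos: [562.5, -150.3, 155.7]
ee_rot: [-0.688, 0.03, -0.053, 0.723]
ft_force: [0.1, 0.2, -1.6]
finger_gap: 7.9
bottom centre in rack frame [-3.  52.1 33.6] err to slot x -3.0 y 0.1
t 63.42 pos [ 562.6 -150.4  156. ] yaw 1.455 tooly [ 0.036  0.047 -0.998] gap 7.9 F [ 0.4  0.3 -1.4]
  turn(tool y) 0.000  then shift mm x 2.8 y 0.4 z -0.0
at floor TCP z 128.1
slot zoom px [[209.0, 234.0], [211.0, 452.0], [266.0, 451.0], [269.0, 233.0]]
bottom near edge zoom px [[219.0, 226.0], [250.0, 226.0]]
```

View pics/w21a.png

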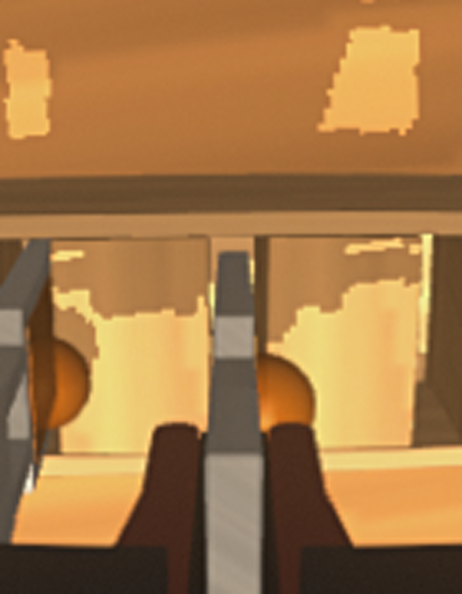

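```bash
python3 -m handwheel '[[0,-0.0003,0.008,0,0],[0,-0.0003,0.008,0,0],[0,0,0.006,0,0],[0,0,0.003,0,0],[0,0,0,0,0]]'
python3 - <<'E'
from h import *
p,R,s=pose(); plan([p[0],p[1],128])
E
```

```text
clock: 64.05
tool_pos: [563.4, -149.1, 129.6]
ee_rot: [-0.688, 0.029, -0.053, 0.723]
ft_force: [-0.0, 0.2, -1.8]
finger_gap: 8.0
t 64.05 pos [ 563.4 -149.1  129.6] yaw 1.455 tooly [ 0.037  0.047 -0.998] gap 8.0 F [-0.   0.2 -1.8]
  turn(tool y) 0.000  then shift mm x -0.1 y 1.6 z -0.1
```

Push slightly further, release, and retreat straight up with a full stop before turning.

```bash
python3 -m handwheel '[[0,0,0.003,0,0],[0,0,0.002,0,0],[0,0,0,0,0]]'
python3 -m handwheel '[[0.026,0,0,0,0],[0.026,0,0,0,0],[0.026,0,0,0,0],[0.026,0,-0.01,0,0],[0.026,0,-0.03,0,0],[0.026,0,-0.04,0,0],[0.026,0,-0.04,0,0],[0.026,0,0,0,0],[0.026,0,0,0,0]]'
python3 - <<'E'
from h import *
p,R,s=pose(); im=manip.camera('wrist'); np.savez('w22.npz',p=p,R=R); cv2.imwrite('pics/w22.png',im)
plan([591.3,307.4,260],-.13)
print([(np.round(d['centre'],1).tolist(),round(d['conf'],2)) for d in manip.pinpoint('wrist','sample1')])
E
```

```text
clock: 64.42
tool_pos: [567.1, -149.7, 129.3]
ee_rot: [-0.688, 0.027, -0.056, 0.723]
ft_force: [0.0, -0.6, -1.6]
finger_gap: 8.1
clock: 65.55
tool_pos: [561.5, -155.7, 254.9]
ee_rot: [-0.688, 0.026, -0.057, 0.723]
ft_force: [-0.2, 0.3, 0.0]
finger_gap: 26.1
t 65.6 pos [ 561.7 -155.8  255. ] yaw 1.454 tooly [ 0.046  0.046 -0.998] gap 25.6 F [-0.  -0.   0.2]
  turn(tool y) 1.584  then shift mm x -462.5 y -25.4 z -30.4
[([568.0, -195.1, 6.3], 0.96), ([555.6, -299.1, 5.1], 0.7), ([573.3, -143.4, 9.4], 0.68), ([562.7, -245.7, 5.7], 0.61), ([587.5, 312.1, 31.4], 0.49)]
```

View pics/w22.png

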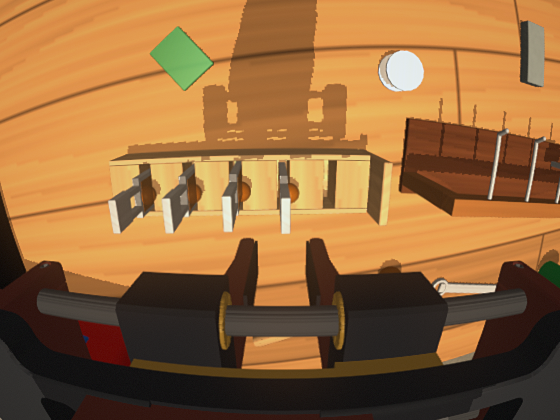

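```bash
python3 -m handwheel '[[0.026,0,0,0,0.1],[0.026,0,0,0,0.165],[0.026,0,0,0,0.165],[0.026,0,0,0,0.165],[0.026,0,0,0,0.165],[0.026,0,0,0,0.165],[0.026,0,0,0,0.165],[0.026,0,0,0,0.165],[0.026,0,0,0,0.165],[0.026,0,0,0,0.1]]'
python3 -m handwheel '[[0.026,-0.03,0,0,0.05],[0.026,-0.055,-0.003,-0.004,0],[0.026,-0.055,-0.003,-0.004,0],[0.026,-0.055,-0.003,-0.004,0],[0.026,-0.055,-0.003,-0.004,0],[0.026,-0.055,-0.003,-0.004,0],[0.026,-0.055,-0.003,-0.004,0],[0.026,-0.035,0,0,0],[0.026,0,0,0,0]]'
python3 - <<'E'
from h import *
plan([591.3,307.4,260],-.13); print(pose()[2]['q'].round(2))
E
```

```text
clock: 66.9
tool_pos: [555.2, -153.6, 241.3]
ee_rot: [-0.453, 0.536, -0.521, 0.487]
ft_force: [-0.5, 0.7, -0.2]
finger_gap: 25.5
clock: 68.03
tool_pos: [592.9, 250.7, 266.5]
ee_rot: [-0.445, 0.551, -0.531, 0.465]
ft_force: [-0.4, -0.9, -0.5]
finger_gap: 26.1
t 68.03 pos [592.9 250.7 266.5] yaw -0.172 tooly [ 0.003  0.04  -0.999] gap 26.1 F [-0.4 -0.9 -0.5]
  turn(tool y) -0.042  then shift mm x -55.7 y 8.8 z -8.9
[-0.74  0.4   0.35  1.63 -0.19  1.12 -0.5 ]
```

```bash
python3 -m handwheel '[[0.026,-0.02,0,-0.003,-0.03],[0.026,-0.02,0.003,-0.003,0],[0.026,-0.015,0.003,-0.003,0],[0.026,0,0,0,0]]'
python3 look.py w23 591.3 307.4 -.13
```

```text
clock: 68.53
tool_pos: [591.9, 307.5, 260.5]
ee_rot: [-0.454, 0.544, -0.524, 0.472]
ft_force: [-0.2, -0.2, -0.2]
finger_gap: 26.0
[[195.0, 459.0], [230.0, 459.0], [231.0, 590.0], [197.0, 591.0]]
t 68.58 pos [592.3 306.4 260.7] yaw -0.144 tooly [ 0.001  0.038 -0.999] gap 26.3 F [ 0.5 -0.5 -0.3]
  turn(tool y) -0.014  then shift mm x 3.2 y 107.7 z -0.7
```

View pics/w23a.png

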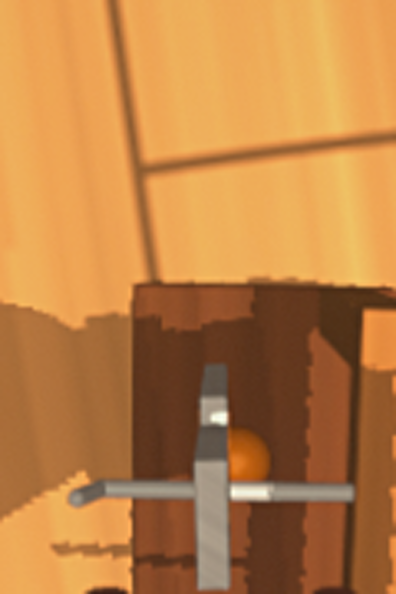

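```bash
python3 -m handwheel '[[0.026,0.001,0.015,0,-0.014],[0.026,0.001,0.02,-0.002,0],[0.026,0.001,0.02,-0.002,0],[0.026,0,0.01,-0.001,0],[0.026,0,0,0,0]]'
python3 - <<'E'
from h import *
plan([591.3,307.4,153],-.13)
E
```

```text
clock: 69.2
tool_pos: [587.5, 301.3, 191.6]
ee_rot: [-0.457, 0.541, -0.523, 0.474]
ft_force: [0.4, -0.7, 0.9]
finger_gap: 25.6
t 69.2 pos [587.5 301.3 191.6] yaw -0.134 tooly [ 0.001  0.035 -0.999] gap 25.6 F [ 0.4 -0.7  0.9]
  turn(tool y) -0.004  then shift mm x -5.1 y 38.8 z 3.1
```

```bash
python3 -m handwheel '[[0.026,-0.004,0.005,0.003,0],[0.026,-0.001,0.012,0,0],[0.026,0,0.012,0,0],[0.026,0,0.005,0,0],[0.026,0,0,0,0]]'
python3 - <<'E'
from h import *
plan([591.3,307.4,153],-.13)
E
```

```text
clock: 69.82
tool_pos: [592.5, 307.7, 156.5]
ee_rot: [-0.456, 0.541, -0.523, 0.475]
ft_force: [0.8, -0.5, -0.2]
finger_gap: 25.7
t 69.83 pos [592.5 307.7 156.5] yaw -0.134 tooly [ 0.003  0.036 -0.999] gap 25.7 F [ 0.8 -0.5 -0.2]
  turn(tool y) -0.004  then shift mm x 0.6 y 3.5 z -1.1
```

```bash
python3 -m handwheel '[[0.026,0,0.002,-0.001,0],[0,0,0,0,0],[0,0,0,0,0],[0,0,0,0,0],[0,0,0,0,0],[0,0,0,0,0]]'
python3 - <<'E'
from h import *
p,R,s=pose();plan(p)
E
python3 -m handwheel '[[0,0,-0.008,0,0],[0,0,-0.007,0,0],[0,0,0,0,0]]'
python3 -m handwheel '[[0,0,0,-0.01,0],[0,0,0,-0.01,0],[0,0,0,0,0]]'
python3 - <<'E'
from h import *
p,R,s=pose();plan([592-66*.987,307.4+66*.159,170])
E
```

```text
clock: 70.58
tool_pos: [591.7, 308.1, 155.2]
ee_rot: [-0.456, 0.541, -0.523, 0.475]
ft_force: [0.4, -0.4, -0.2]
finger_gap: 8.0
t 70.58 pos [591.7 308.1 155.2] yaw -0.134 tooly [ 0.004  0.037 -0.999] gap 8.0 F [ 0.4 -0.4 -0.2]
  turn(tool y) 0.000  then shift mm x 0.0 y 0.0 z 0.0
clock: 70.95
tool_pos: [591.8, 307.4, 171.5]
ee_rot: [-0.456, 0.541, -0.523, 0.475]
ft_force: [-0.1, 0.0, -1.5]
finger_gap: 7.7
clock: 71.32
tool_pos: [569.8, 310.4, 171.2]
ee_rot: [-0.456, 0.541, -0.523, 0.475]
ft_force: [0.4, 0.9, -0.2]
finger_gap: 7.9
t 71.33 pos [569.8 310.4 171.2] yaw -0.134 tooly [ 0.003  0.037 -0.999] gap 7.9 F [ 0.4  0.9 -0.2]
  turn(tool y) 0.000  then shift mm x -1.7 y 1.3 z -43.5
```

Grasp TCP z was 155.2 (offset 125.2), and the lift is 16 mm. Finish sliding it off.

```bash
python3 -m handwheel '[[0,-0.0005,0,-0.01,0],[0,-0.0005,0,-0.012,0],[0,0,0,-0.012,0],[0,0,0,-0.008,0],[0,0,0,0,0]]'
python3 - <<'E'
from h import *
plan([570,-70,290])
E
```

```text
clock: 71.95
tool_pos: [524.5, 317.8, 171.2]
ee_rot: [-0.456, 0.541, -0.523, 0.475]
ft_force: [1.2, 0.4, -1.1]
finger_gap: 8.0
t 71.95 pos [524.5 317.8 171.2] yaw -0.132 tooly [ 0.003  0.037 -0.999] gap 8.0 F [ 1.2  0.4 -1.1]
  turn(tool y) 0.000  then shift mm x 373.7 y -132.9 z 96.0
```

```bash
python3 -m handwheel '[[0,0,-0.03,0,0],[0,0,-0.045,0,0],[0,0.02,-0.045,0,0],[0,0.05,-0.002,0.013,0],[0,0.055,-0.002,0.016,0],[0,0.055,-0.002,0.016,0],[0,0.055,-0.002,0.016,0],[0,0.055,-0.002,0.016,0],[0,0.045,0,0.013,0],[0,0,0,0,0]]'
python3 -m handwheel '[[0,0.01,0,0.001,-0.165],[0,0,0,0,-0.165],[0,0,0,0,-0.165],[0,0,0,0,-0.165],[0,0,0,0,-0.165],[0,0,0,0,-0.165],[0,0,0,0,-0.165],[0,0,0,0,-0.165],[0,0,0,0,-0.16],[0,0,0,0,-0.04]]'
python3 - <<'E'
from h import *
p,R,s=pose(); b=125.2*R[:,1]
plan([575.8-b[0],-93.3-b[1],250],1.455)
E
```

```text
clock: 73.2
tool_pos: [573.5, -43.1, 294.7]
ee_rot: [-0.454, 0.539, -0.525, 0.477]
ft_force: [0.8, 0.3, -1.4]
finger_gap: 7.8
clock: 74.45
tool_pos: [574.5, -44.7, 294.5]
ee_rot: [-0.692, 0.041, -0.048, 0.719]
ft_force: [0.4, -0.5, -0.8]
finger_gap: 8.1
t 74.45 pos [574.5 -44.7 294.5] yaw 1.445 tooly [ 0.012  0.039 -0.999] gap 8.1 F [ 0.4 -0.5 -0.8]
  turn(tool y) -0.010  then shift mm x 5.7 y 42.4 z -54.8
```

```bash
python3 -m handwheel '[[0,0.001,0,-0.015,-0.01],[0,0.001,0,-0.02,0],[0,0,0,-0.018,0],[0,0,0.015,0,0],[0,0,0.015,0,0],[0,0,0.008,0,0],[0,0,0,0,0]]'
python3 chk.py w24 104 125.2
```

```text
clock: 75.32
tool_pos: [571.1, -90.9, 250.5]
ee_rot: [-0.691, 0.035, -0.041, 0.721]
ft_force: [-0.3, 0.4, -2.1]
finger_gap: 7.6
bottom centre in rack frame [ -4.3 111.2 125.4] err to slot x -4.3 y 7.2
t 75.38 pos [571.3 -90.9 250.9] yaw 1.463 tooly [ 0.011  0.041 -0.999] gap 7.8 F [ 0.6  0.3 -2.1]
  turn(tool y) 0.009  then shift mm x 4.1 y 0.2 z -7.2
at floor TCP z 131.1
slot zoom px [[181.0, 179.0], [182.0, 346.0], [224.0, 345.0], [225.0, 179.0]]
bottom near edge zoom px [[219.0, 224.0], [250.0, 224.0]]
```

View pics/w24a.png

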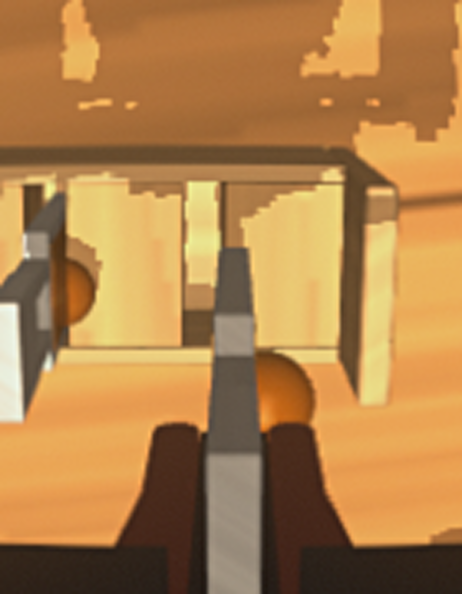

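```bash
python3 -m handwheel '[[0,-0.001,0,-0.003,0.009],[0,0,0.005,-0.003,0],[0,-0.0002,0.012,-0.0005,0],[0,-0.0002,0.015,-0.0006,0],[0,-0.0002,0.012,-0.0006,0],[0,0,0.006,-0.0003,0],[0,0,0,0,0]]'
python3 chk.py w25 104 125.2
```

```text
clock: 76.25
tool_pos: [569.3, -96.8, 197.1]
ee_rot: [-0.691, 0.038, -0.044, 0.721]
ft_force: [-0.4, 0.4, -0.9]
finger_gap: 8.0
bottom centre in rack frame [ -5.3 105.1  72. ] err to slot x -5.3 y 1.1
t 76.3 pos [569.5 -96.9 197.4] yaw 1.454 tooly [ 0.011  0.041 -0.999] gap 7.6 F [ 0.  -0.5 -0.8]
  turn(tool y) -0.001  then shift mm x 5.1 y 0.3 z -1.1
at floor TCP z 131.1
slot zoom px [[202.0, 211.0], [204.0, 403.0], [252.0, 402.0], [253.0, 210.0]]
bottom near edge zoom px [[219.0, 224.0], [250.0, 224.0]]
```

View pics/w25a.png

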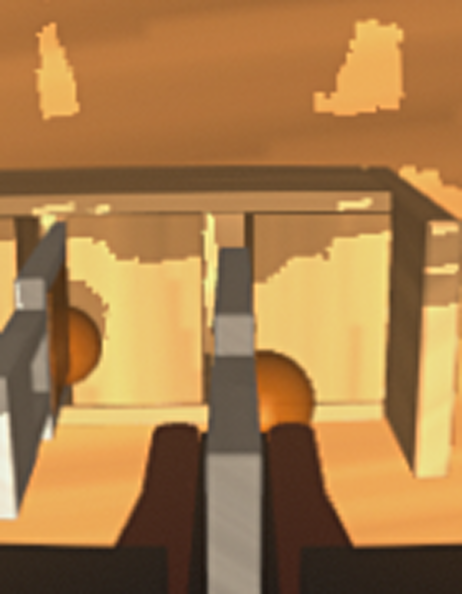

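```bash
python3 -m handwheel '[[0,0,0.003,-0.001,0],[0,-0.0001,0.01,-0.0005,0],[0,-0.0002,0.012,-0.0006,0],[0,-0.0002,0.01,-0.0006,0],[0,0,0.005,-0.0003,0],[0,0,0,0,0]]'
python3 chk.py w26 104 125.2
```

```text
clock: 77.05
tool_pos: [569.5, -98.2, 154.9]
ee_rot: [-0.691, 0.038, -0.045, 0.721]
ft_force: [-0.3, 1.2, -1.7]
finger_gap: 8.0
bottom centre in rack frame [ -4.8 103.8  29.8] err to slot x -4.8 y -0.2
t 77.1 pos [569.7 -98.2 155.1] yaw 1.454 tooly [ 0.013  0.041 -0.999] gap 8.3 F [ 0.3 -0.3 -0.8]
  turn(tool y) -0.000  then shift mm x 4.6 y 0.3 z 0.2
at floor TCP z 131.1
slot zoom px [[210.0, 240.0], [212.0, 459.0], [268.0, 458.0], [270.0, 239.0]]
bottom near edge zoom px [[219.0, 224.0], [250.0, 224.0]]
```

View pics/w26a.png

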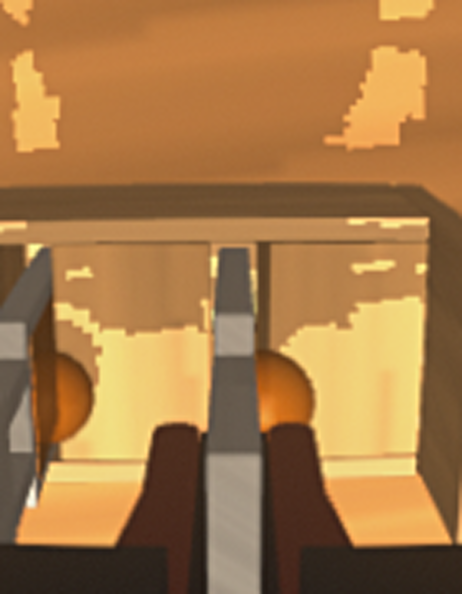

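```bash
python3 -m handwheel '[[0,0,0.008,0,0],[0,0,0.008,0,0],[0,0,0.005,0,0],[0,0,0.002,0,0],[0,0,0,0,0]]'
python3 -m handwheel '[[0,0,0.002,0,0],[0,0,0,0,0]]'
python3 -m handwheel '[[0.026,0,0,0,0],[0.026,0,0,0,0],[0.026,0,0,0,0],[0.026,0,-0.01,0,0],[0.026,0,-0.03,0,0],[0.026,0,-0.04,0,0],[0.026,0,-0.04,0,0],[0.026,0,-0.03,0,0],[0.026,0,0,0,0],[0.026,0,0,0,0]]'
python3 - <<'E'
from h import *
p,R,s=pose(); im=manip.camera('wrist'); np.savez('w27.npz',p=p,R=R); cv2.imwrite('pics/w27.png',im)
plan(p)
print([(np.round(d['centre'],1).tolist(),round(d['conf'],2)) for d in manip.pinpoint('wrist','sample1')])
for n in ('scene','top'):
    cv2.imwrite(f'pics/{n}27.png',manip.camera(n)); print(n,[(np.round(d['centre'],1).tolist(),round(d['conf'],2)) for d in manip.pinpoint(n,'sample1')])
E
```

```text
clock: 77.72
tool_pos: [570.7, -97.3, 131.8]
ee_rot: [-0.691, 0.037, -0.045, 0.721]
ft_force: [-0.6, 1.2, 1.6]
finger_gap: 8.1
clock: 77.97
tool_pos: [572.3, -97.6, 131.8]
ee_rot: [-0.691, 0.036, -0.047, 0.721]
ft_force: [-1.0, 0.2, -2.3]
finger_gap: 7.6
clock: 79.22
tool_pos: [569.3, -104.3, 288.5]
ee_rot: [-0.691, 0.035, -0.048, 0.721]
ft_force: [-0.3, -0.4, -0.6]
finger_gap: 26.2
t 79.28 pos [ 569.4 -104.4  288.6] yaw 1.453 tooly [ 0.02   0.041 -0.999] gap 25.6 F [-0.6  1.1 -0.3]
  turn(tool y) 0.000  then shift mm x -0.1 y 0.0 z 0.1
[([574.3, -89.4, 7.1], 0.92), ([576.2, -140.7, 8.4], 0.85), ([560.7, -248.5, 0.9], 0.62), ([557.7, -299.2, 5.6], 0.61), ([562.4, -193.4, 3.4], 0.59)]
scene [([554.2, -297.0, 6.1], 0.74), ([567.7, -196.9, 5.3], 0.66), ([575.5, -144.5, 3.9], 0.65), ([577.8, -91.2, 7.0], 0.63), ([560.8, -245.4, 6.0], 0.53)]
top [([579.2, -93.8, 7.4], 0.47), ([556.0, -302.5, 5.5], 0.42), ([415.3, 262.8, 3.1], 0.35)]
```

View pics/w27.png

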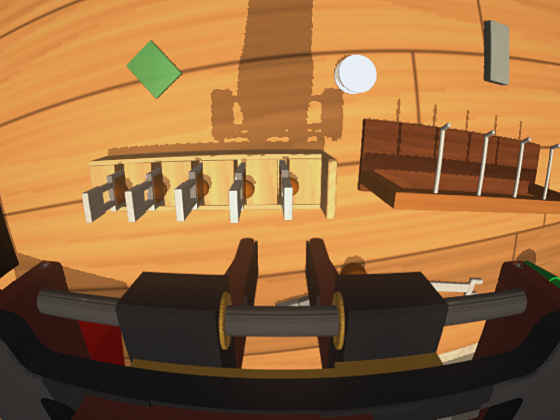

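View pics/scene27.png

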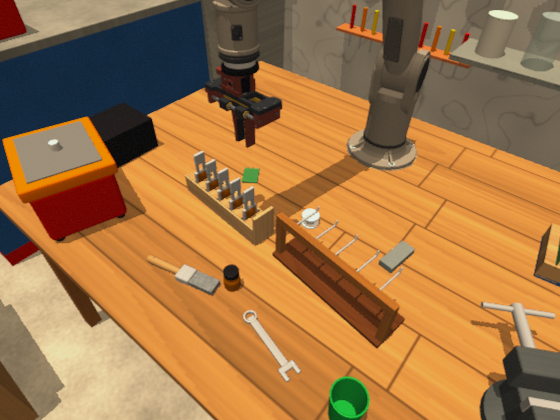

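```bash
python3 - <<'E'
from h import *
im=cv2.imread('pics/scene27.png'); x0,y0,s=175,140,6
big=cv2.resize(im[y0:y0+100,x0:x0+110],None,fx=s,fy=s,interpolation=cv2.INTER_CUBIC)
x,y,t=np.load('rack.npy'); Rk=Rn.from_rotvec([0,0,t]).as_matrix()
for i in(-104,-52,0,52,104):
    M=np.array([(a,i+c,146) for a,c in((-16,-4),(16,-4),(16,4),(-16,4))],float)@Rk.T+[x,y,0]
    cv2.polylines(big,[((project('scene',M)-[x0,y0]+.5)*s).astype(int)],True,(0,0,255),1)
cv2.imwrite('pics/s27a.png',big)
im=cv2.imread('pics/w27.png'); cv2.imwrite('pics/w27a.png',cv2.resize(im[140:230,75:345],None,fx=2.9,fy=2.9,interpolation=cv2.INTER_CUBIC))
E
```

```text
(no output)
```

View pics/s27a.png

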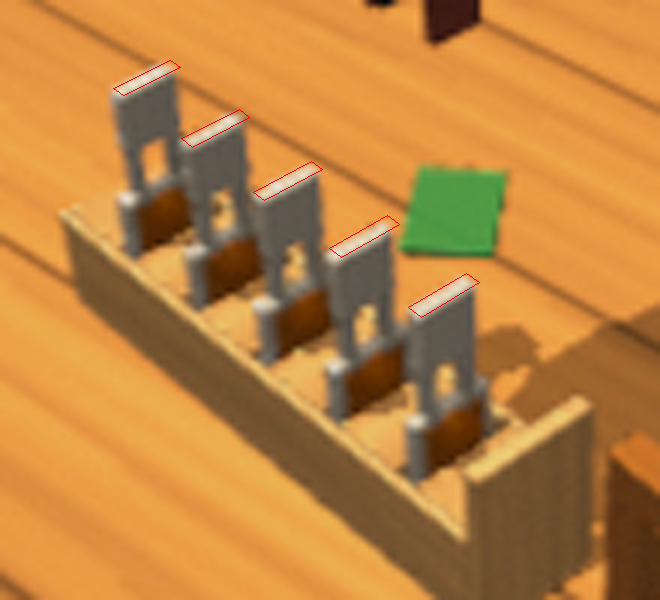

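View pics/w27a.png

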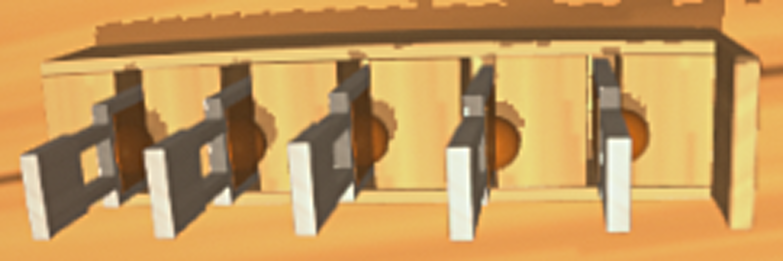

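All five tab tops match the heights predicted for "on the floor" (146 mm) to within about a pixel. In the wrist view every jewel dome points toward the tall end board, and the bystanders haven't moved. The gripper is clear, so I'm handing the job in.

```bash
python3 - <<'E'
from h import *
p,R,s=pose(); plan(p)
for n,t in (('scene','offcut'),('scene','flux_jar'),('scene','solder_spool'),('scene','whetstone')):
    manip.camera('scene'); print(t,[(np.round(d['centre'],1).tolist(),round(d['conf'],2)) for d in manip.pinpoint(n,t)][:1])
manip.camera('scene'); print([(np.round(d['centre'],1).tolist(),round(d['conf'],2)) for d in manip.pinpoint('scene','sample1')])
print(manip.close_job())
E
```

```text
t 79.53 pos [ 569.3 -104.3  288.1] yaw 1.453 tooly [ 0.018  0.041 -0.999] gap 25.9 F [ 0.1 -0.1 -0.8]
  turn(tool y) 0.000  then shift mm x 0.0 y 0.0 z 0.0
offcut [([407.0, -248.9, 1.2], 0.66)]
flux_jar [([744.3, -6.4, 0.8], 0.86)]
solder_spool [([453.7, 19.4, -0.5], 0.75)]
whetstone [([414.5, 266.7, 1.4], 0.94)]
[([568.5, -195.7, 3.6], 0.89), ([577.9, -90.5, 8.0], 0.77), ([562.4, -246.6, 7.6], 0.73), ([573.5, -143.8, 4.7], 0.67), ([551.8, -301.0, 5.8], 0.66)]
the job is handed in; nothing more can be done
None
```

I took all five glass samples off their pegs and stood them one to a slot in the rack, with every jewel facing the tall end board. I handed the job in at about 80 s of the 210 s allowed, with the gripper clear.

**Last checks**
- **Depth and upright:** The last scene-camera estimates put the lower edges at 3.6–8.0 mm. The slot floor is at 6 mm and the network is good to about 4 mm. The tab tops matched the outline drawn for a sample standing on the floor (146 mm) to about one pixel, roughly 3 mm. I did not probe each sample's height by touch.
- **Jewels:** The wrist picture shows all five pointing toward the tall end board.
- **Bystanders:** All four read within about 5 mm of where they started, about what the network's error allows.

**What disagreed or went less than cleanly**
- **Missed samples:** The top camera found only two of the five samples in its last picture, plus one low-confidence false report. I relied on the scene and wrist views.
- **One high reading:** A wrist reading put the sample in the slot next but one to the end board at 9.4 mm just after I released it. It later read 8.4 mm in the wrist view and 3.9 and 4.7 mm in the scene view.
- **Tool tilt:** The tool tilted a few hundredths of a radian over the moves, at worst about 0.1 rad with nothing held. I straightened it before the last two grasps, and the samples stood straight once released.
- **Peg touch:** The fingertips touched one peg lightly (about 9 N) on one descent, and I backed off.
- **Knock:** I saw no sample get knocked aside during the run.

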